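# Seal the pill organizer in the swing-top canister

### The arm

A 7-joint arm with a two-finger parallel gripper is mounted at the origin on the work surface. World frame = base frame: x ahead of the robot, y to its left, z up, the work surface at z = 0. Lengths are in m, angles in rad, forces in N, time in s.
With the tool pointing down it reaches from about 0.4 to 0.9 m from the base axis. Payload 5.5 kg.
Tool frame: the origin (TCP) lies on the centre line of the jaws, within the pads' length; the fingertips stand 25 mm ahead of it and the grasp point (between the pads) lies 6 mm ahead of it (env.tips_ahead is the distance from the TCP to the fingertips, in m); z points along the fingers, y is the direction in which the jaws open and shut (so a half turn about z gives the same grasp; the last joint's range is limited). The gripper opens to 85 mm and grips with 20 to 120 N. Pads are 22 mm wide; open, the fingers measure 114 mm over their backs; the gripper's body (76 mm by 85 mm) begins 54 mm behind the grasp point. The pads swing forward as they close: fully open they stand 13 mm farther back than shut.
Start: joints at [-0.979, 0.501, -0.427, 1.55, 0.221, 1.138, -0.21], TCP at [0.21, 0.615, 0.256] pointing down, gripper open.
Joint ranges: [-2.88, 2.88], [-0.31, 2.03], [-1.54, 1.56], [0.2, 2.42], [-1.41, 4.55], [0.19, 2.02], [-2.57, 2.57]. Speed limits (rad/s): [2.57, 2.57, 3.14, 3.14, 3.14, 3.14, 3.14].

### API

Orientations are given as a unit quaternion [w, x, y, z].
In Python, from cell import telemetry, viewer, order, env gives the robot as it stands. The module is installed in compiled form; this text tells all that it offers.
- The arm moves only by the shell command python3 -m creep 'ROWS' [OPENING] [FORCE]. ROWS is JSON, a list that holds one entry, the list of rows, each a list of 6 numbers: the shift along the tool's x, y, z in mm, then the turn, a rotation vector about the tool's x, y, z in rad. In form: [[[x, y, z, ax, ay, az], ...]]. A call has 1 to 10 rows; each row is the pose to reach, as a shift and turn from the pose measured when the call began, along the tool's axes at that moment; what a row does not reach only later rows make up. A row lasts 1/8 s, in which the tool goes at most 62.5 mm and 10.7 degrees, less where a joint would pass 70% of its speed; a pose out of reach is approached as far as the arm can. A call with a gripper value outside its range is refused whole. OPENING is the gripper command: -1 is fully open, 1 is shut, values between are in proportion, set as the call begins (- or left out, the last holds). The fingers move at their own pace and stop on an object; FORCE is the grip in N (left out, the last holds). Time passes only in rows, so rows that repeat a pose let the fingers close. It gives the time, the measured TCP pose, the force and the opening at its end, in the units of the state.
- telemetry.read_state(): the state, without advancing time (a new reading comes with each control period).
- viewer.grab_frame(name): name is "scene" or "side" or "wrist"; returns (picture, depth): 420x560x3 uint8, blue, green, red; 420x560 float32, m along the optical axis (not along the pixel's ray), 0 where there is no reading.
- viewer.camera_info(name): a dict with "fx", "fy", "cx", "cy" (pixels), "dist" ([k1, k2, p1, p2, k3] as OpenCV has them; the pictures are not rectified), "view" (4x4, takes a point from world to camera coordinates); the wrist camera has in their place "hand_eye" (4x4, takes a point from camera to tool coordinates, whose origin is the TCP and whose axes are the flange's). Camera axes: x right, y down, z forward; pixel columns grow to the right and rows downward; lengths in m; the calibration is good to about 2 mm. A picture is of the moment at which its call begins: read the wrist's pose just before it. camera_info takes no time and is no camera call.
- order.job_done(): hands the job in, once; it reports no verdict.
The state is a dict: "clock": time; "joint_positions": joint angles; "qvel": joint speeds; "tau": joint torques, N m; "eef_pos": TCP position; "orientation": TCP orientation; "force": force on the tool from outside, world axes, zero at the start; "torque": the same for the moment, N m; "finger_gap": finger opening in m.
Only numpy, scipy, OpenCV 4.12 (cv2) and the standard library are available. Lean on these libraries where they do the work, as an engineer would, in place of code of your own. Each camera call takes 0.05 s, during which the arm holds its last target. There are 200 camera calls.

### The job

It is humid, so store the pill organizer airtight: draw it out of its slanted holder, lower it (do not drop it) right down into the open white canister, shut the canister's lid fully, and then swing the wire bail up and over the lid until it snaps past its centre and stays clamped. Leave the other things on the shelf where they stand.

Things in the scene. Friction and masses are not known exactly. Their poses are not given: they have to be found in the camera images.
- jar: round white ceramic canister, fixed to the shelf, 124 mm outer diameter, 106 mm tall without lid, inside diameter 116 mm, inner floor 6 mm above its underside. Origin: centre of its underside; z up; its -x is the front (roughly towards the robot), where the bail lies at the start; its +x is the back, where the lid is hinged
- jar_mouth (a point): centre of the canister's open mouth, at rim height (106 mm above the shelf); axes as the canister's
- lid (a joint): hinge of the round lid (128 mm diameter, 10 mm thick plate with a 3 mm raised middle of 90 mm diameter, 0.25 kg) in rad: 0 = shut flat on the rim, grows as it opens upward and backward, stop at 1.95; starts standing open at 1.70 to 1.90. The hinge is stiff: the lid stays where it is left, and about 3 N at its front edge moves it. Shut, its top lies 116 mm (middle 119 mm) above the shelf
- lid_hinge (a point): point on the lid's hinge axis (axis along the canister's y), 68 mm behind the canister's axis and 106 mm above the shelf; the underside of the lid plate passes through the axis; this frame turns with the lid, the lid extends along its -x, its z is the lid's upward normal when shut
- lid_front (a point): middle of the lid's front edge, on its upper face, 132 mm from the hinge axis; a steel tab 36 mm wide stands out 6 mm farther. Moves with the lid
- bail (a joint): hinge of the steel wire bail in rad: 0 = open, lying at the front 20 degrees above level; grows as the bail swings up and backward over the lid; over-centre at 1.10, clamped stop at 1.40 (10 degrees past upright). A spring pushes it away from 1.10 on both sides: let go below 1.10 it falls back open, beyond it snaps to the stop. Lifting it at the cross bar takes at most about 2 N.
- bail_pivot (a point): centre of the bail's hinge axis, on the canister's axis 66 mm above the shelf; hinge axis along the canister's y. The bail passes over the lid only when it is shut, and then holds it down; a small spring strut works it on the canister's +y flank, within 90 mm of the canister's axis
- bail_bar (a point): middle of the bail's straight cross bar: round steel wire 6 mm thick, 140 mm long, parallel to the canister's y, 115 mm from the bail's hinge axis. Nothing but air lies inside the bail between its two side arms, so the bar can be pinched or pushed anywhere in its middle; its height when clamped is about 179 mm, 60 mm above the lid. Moves with the bail
- holder: aluminium stand fixed to the shelf, base 110 x 80 x 8 mm, carrying a slanted open pocket that leans to its -x (roughly towards the robot) by 30 degrees from vertical. Origin: under the base, 15 mm in front of the base's centre
- pocket (a point): centre of the pocket's inner floor, 60 mm above the shelf; axes as the holder's. The pocket is 28 mm (thickness direction) x 46 mm inside, walls 3 mm; its lower (front) wall reaches 48 mm along the slant from the floor, its other walls 28 mm; the organizer is free to be drawn out along the slant
- organizer: green pill organizer with four flip lids on one broad face, 88 mm long (its z), 40 mm wide (its y), 22 mm thick (its x), 0.07 kg, loose in the holder's pocket and leaning with it. Origin: its centre; its z points along its length to the free upper end, about 40 mm of which stands clear of the pocket's lower wall
- tray: shallow aluminium tray 170 x 150 x 14 mm, fixed; holds the bottles and bell. Origin: centre of its underside. Tray and holder may swap sides
- bottle_a: amber dropper bottle 42 mm diameter, 110 mm tall, upright in the tray, bystander. Origin: centre of its underside
- bottle_b: second amber dropper bottle, same size, bystander. Origin: centre of its underside
- bell: steel table bell 72 mm diameter, 52 mm tall, in the tray, bystander. Origin: centre of its underside
- tumbler: grey tumbler 72 mm diameter, 95 mm tall, bystander. Origin: centre of its underside
- remote: black remote control 165 x 45 x 18 mm lying flat (long side its y), bystander. Origin: centre of its underside
- glasses_case: brown glasses case 160 x 60 x 38 mm (long side its y), bystander. Origin: centre of its underside
Things that resemble listed ones, but are neither listed nor needed, are in the scene too. Leave any purple look-alike of the jar alone.

How it is judged:
By the outcome, as a careful person would: the job done as asked, in the order asked, and still so for the second after the job is handed in, with the robot touching nothing.
It also fails if it takes over 72 s, if anything falls off the work surface, if the arm or the gripper's body presses on something with over 40 N, if the wrist force passes 120 N, or if a joint passes its speed limit or range.

## Working session

There is one attempt and no reset: what is moved stays moved. The work goes in short steps, Python scripts to look and compute and a shell command to move; the robot and the scene stay as the last step left them, time stands still between calls to the robot, and variables do not carry over. Pictures are saved under pics/ and viewed, about 8 in all and at most 12, crops included, and the job is handed in when it is done.

```bash
mkdir -p pics
cat > h.py <<'E'
import numpy as np, cv2
from cell import telemetry, viewer, order, env
from scipy.spatial.transform import Rotation as R
def tool(s=None):
    s=s or telemetry.read_state(); q=s["orientation"]; T=np.eye(4)
    T[:3,:3]=R.from_quat([q[1],q[2],q[3],q[0]]).as_matrix(); T[:3,3]=s["eef_pos"]; return T
def grab(n):
    T=tool(); im,d=viewer.grab_frame(n); c=viewer.camera_info(n)
    C2W=T@np.array(c["hand_eye"]) if n=="wrist" else np.linalg.inv(np.array(c["view"]))
    return im,d,c,C2W
def cloud(d,c,C2W):
    K=np.array([[c["fx"],0,c["cx"]],[0,c["fy"],c["cy"]],[0,0,1.]])
    v,u=np.mgrid[:d.shape[0],:d.shape[1]]
    p=cv2.undistortPoints(np.stack([u,v],-1).reshape(-1,1,2).astype(np.float64),K,np.array(c["dist"],float)).reshape(*d.shape,2)
    P=np.dstack([p*d[...,None],d]); W=P@C2W[:3,:3].T+C2W[:3,3]; W[d<=0]=np.nan; return W
def rowto(pos,Rm,T=None):
    "shift mm/turn in the tool axes to world pose"
    T=tool() if T is None else T
    return np.r_[T[:3,:3].T@(np.array(pos)-T[:3,3])*1000, R.from_matrix(T[:3,:3].T@Rm).as_rotvec()]
E
python3 - <<'E'
from h import *
np.set_printoptions(precision=4,suppress=True)
s=telemetry.read_state();print(s);print(tool(),env.tips_ahead)
for n in("scene","side"):
    im,d,c,C=grab(n); cv2.imwrite(f"pics/{n}0.png",im); np.savez(f"{n}0.npz",im=im,W=cloud(d,c,C)); print(n,C)
print(viewer.camera_info("wrist"))
E
```

```text
{'clock': 0.0, 'joint_positions': array([-0.9788,  0.5019, -0.4268,  1.5514,  0.2208,  1.1383, -0.2103]), 'qvel': array([ 0.    ,  0.0011,  0.0004,  0.    , -0.0005, -0.0029,  0.0009]), 'tau': array([  0.0007, -56.9523,  -5.8159, -28.0931,   0.0106,   0.0121,
         0.    ]), 'eef_pos': array([0.2097, 0.6146, 0.2553]), 'orientation': array([-0.0002,  0.1636,  0.9865, -0.0009]), 'force': array([-0.1551, -0.9598,  0.7867]), 'torque': array([ 0.0075, -0.0283,  0.0003]), 'finger_gap': 0.08554600736386637}
[[-0.9465  0.3228 -0.0007  0.2097]
 [ 0.3228  0.9465 -0.0018  0.6146]
 [ 0.0001 -0.0019 -1.      0.2553]
 [ 0.      0.      0.      1.    ]] 0.025
scene [[-0.3483  0.8168 -0.46    1.1046]
 [ 0.9374  0.3027 -0.1722  0.2153]
 [-0.0013 -0.4912 -0.8711  1.2883]
 [ 0.      0.      0.      1.    ]]
side [[ 0.7669 -0.3885  0.5109 -0.2247]
 [-0.6416 -0.4827  0.5961 -0.8192]
 [ 0.015  -0.7849 -0.6194  0.9476]
 [ 0.      0.      0.      1.    ]]
{'fx': 368.6234368100268, 'fy': 368.6234368100268, 'cx': 280.8353811966018, 'cy': 205.01703518618132, 'dist': array([-0.0776,  0.    ,  0.    ,  0.    ,  0.    ]), 'hand_eye': array([[ 0.0002, -0.9606, -0.2779,  0.0709],
       [ 1.    ,  0.0004, -0.0004,  0.0002],
       [ 0.0005, -0.2779,  0.9606, -0.1168],
       [ 0.    ,  0.    ,  0.    ,  1.    ]])}
```

View pics/scene0.png

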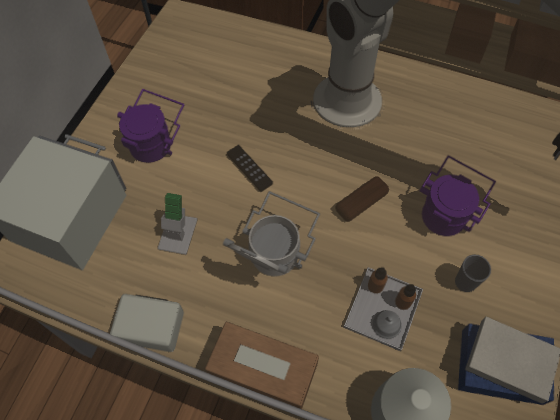

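View pics/side0.png

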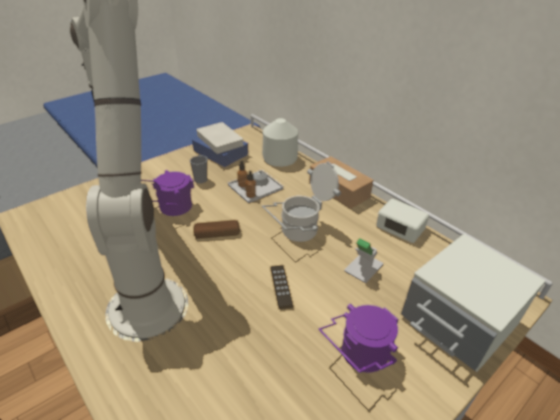

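The open white canister is at scene (275,245), with lid standing at the back and bail at the front. The purple shut jars at (147,130) and (450,205) are look-alikes. The green organizer is at (174,206) in its grey holder. I'll confirm this in a crop while measuring.

Run:
```python
from h import *
np.set_printoptions(precision=4,suppress=True)
for n,box in(("scene",(130,180,330,290)),("side",(250,140,400,300))):
    f=np.load(f"{n}0.npz"); im,W=f["im"],f["W"]
    hsv=cv2.cvtColor(im,cv2.COLOR_BGR2HSV)
    g=(hsv[...,0]>45)&(hsv[...,0]<85)&(hsv[...,1]>120)
    v,u=np.where(g); print(n,"green",g.sum(),u.min(),u.max(),v.min(),v.max())
    P=W[g]; P=P[~np.isnan(P).any(1)]; P=P[np.linalg.norm(P-np.median(P,0),axis=1)<.08]
    c=P.mean(0); U,S,Vt=np.linalg.svd(P-c); print("org",c,Vt,S/np.sqrt(len(P)),P.min(0),P.max(0))
    # jar rim: non-wood low-sat pts with z near .106
    x0,y0,x1,y1=box; m=np.zeros(g.shape,bool); m[y0:y1,x0:x1]=1
    r=m&(abs(W[...,2]-.105)<.006)&(hsv[...,1]<60)
    P=W[r]; np.save(f"rim_{n}.npy",P); print("rimpts",len(P),P.mean(0),P.min(0),P.max(0))
    # robust circle (r=.060) fit
    from scipy.optimize import least_squares
    Q=P[np.linalg.norm(P[:,:2]-np.median(P[:,:2],0),axis=1)<.11]
    s=least_squares(lambda p:np.linalg.norm(Q[:,:2]-p,axis=1)-.060,np.median(Q[:,:2],0),loss="soft_l1",f_scale=.003); print("jar",s.x)
    j=s.x; d=np.linalg.norm(W[...,:2]-j,axis=2)
    L=m&(d<.16)&(W[...,2]>.125); P=W[L]; print("lid pts",len(P),P.mean(0)); 
    cc=P.mean(0);_,S,Vt=np.linalg.svd(P-cc);print(" svd",Vt,S/np.sqrt(len(P)),P.min(0),P.max(0))
im=np.load("scene0.npz")["im"][175:285,130:330]; cv2.imwrite("pics/c1.png",cv2.resize(im,(800,440),interpolation=3))
```

```text
Traceback (most recent call last):
ValueError: zero-size array to reduction operation minimum which has no identity
```

Run:
```python
from h import *
from scipy.optimize import least_squares
np.set_printoptions(precision=4,suppress=True)
im=np.load("scene0.npz")["im"][175:285,130:330]; cv2.imwrite("pics/c1.png",cv2.resize(im,(800,440),interpolation=3))
for n,box in(("scene",(205,190,330,285)),("side",(260,140,340,250))):
    f=np.load(f"{n}0.npz"); im,W=f["im"],f["W"]
    b,gr,r_=[im[...,k].astype(int) for k in range(3)]
    hsv=cv2.cvtColor(im,cv2.COLOR_BGR2HSV)
    g=(gr-np.maximum(b,r_)>12)
    print(n,"green",g.sum())
    P=W[g]; P=P[~np.isnan(P).any(1)]; P=P[np.linalg.norm(P-np.median(P,0),axis=1)<.08]
    if len(P)>5:
        c=P.mean(0); _,S,Vt=np.linalg.svd(P-c,full_matrices=False); print("org",len(P),c,Vt,S/np.sqrt(len(P)),P.min(0),P.max(0))
    x0,y0,x1,y1=box; m=np.zeros(g.shape,bool); m[y0:y1,x0:x1]=1
    r=m&(abs(W[...,2]-.104)<.006)
    Q=W[r]; print("rim",len(Q),Q.min(0),Q.max(0))
    s=least_squares(lambda p:np.linalg.norm(Q[:,:2]-p,axis=1)-.060,np.median(Q[:,:2],0),loss="soft_l1",f_scale=.003); print("jar",s.x,np.median(abs(s.fun)))
    d=np.linalg.norm(W[...,:2]-s.x,axis=2)
    P=W[m&(d<.16)&(W[...,2]>.13)]
    cc=np.median(P,0);P=P[np.linalg.norm(P-cc,axis=1)<.09];_,S,Vt=np.linalg.svd(P-cc,full_matrices=False);print("lid",len(P),cc,Vt,S/np.sqrt(len(P)),P.min(0),P.max(0))
```

```text
scene green 380
org 378 [ 0.5825 -0.2891  0.1158] [[ 0.5599  0.1353 -0.8174]
 [-0.238   0.9713 -0.0022]
 [-0.7936 -0.1958 -0.5761]] [0.0205 0.0115 0.0049] [ 0.5537 -0.3147  0.0774] [ 0.6044 -0.2668  0.1422]
rim 464 [ 0.4514 -0.0844  0.098 ] [0.6314 0.0606 0.1097]
jar [ 0.5657 -0.0215] 0.0048613222357833455
lid 489 [ 0.6764 -0.0219  0.2029] [[ 0.0347  0.9809 -0.1915]
 [ 0.3032  0.1722  0.9372]
 [ 0.9523 -0.0906 -0.2915]] [0.0422 0.025  0.0051] [ 0.6434 -0.106   0.1306] [0.6871 0.0471 0.2408]
side green 139
org 139 [ 0.5654 -0.3007  0.1257] [[ 0.4773 -0.4543 -0.7522]
 [ 0.0761  0.8741 -0.4797]
 [-0.8755 -0.1717 -0.4518]] [0.0159 0.0088 0.0066] [ 0.5516 -0.3165  0.082 ] [ 0.598  -0.277   0.1411]
rim 399 [ 0.4515 -0.0886  0.098 ] [0.8767 0.4186 0.1099]
jar [ 0.5676 -0.0208] 0.005681904311417671
lid 848 [ 0.6602 -0.0387  0.1798] [[ 0.0952  0.9951 -0.0252]
 [ 0.3156 -0.0062  0.9489]
 [-0.9441  0.0983  0.3147]] [0.037  0.0292 0.0028] [ 0.6368 -0.1135  0.1301] [0.6834 0.0475 0.2396]
```

View pics/c1.png

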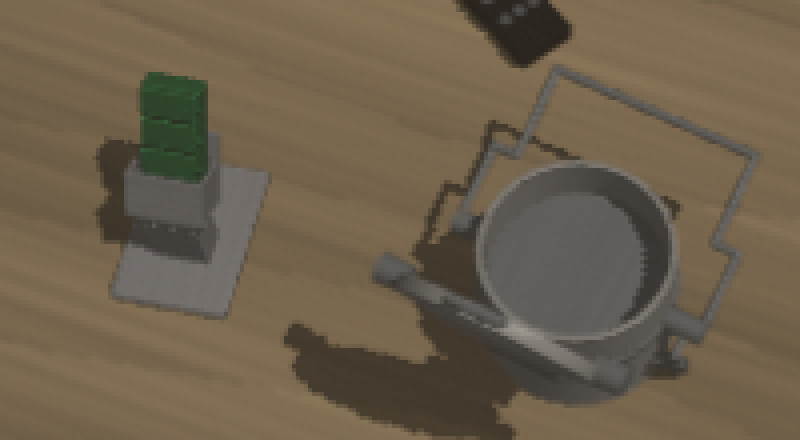

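The crop confirms it: the only open, white jar has its lid up behind and its bail at the front (bar at crop (555,70)–(755,155)). The organizer is green with flip-lid seams and stands in the holder at crop (175,125). Next I'll compute the approach pose.

```bash
cat >> h.py <<'E'
ez=np.array([0,0,1.])
def graspR(yaw,lean=np.pi/6):
    e=np.array([np.cos(yaw),np.sin(yaw),0]); f=np.array([-np.sin(yaw),np.cos(yaw),0])
    z=np.sin(lean)*e-np.cos(lean)*ez; return np.column_stack([np.cross(f,z),f,z])
def green(im,W):
    b,g,r=[im[...,k].astype(int) for k in range(3)]
    P=W[g-np.maximum(b,r)>12]; P=P[~np.isnan(P).any(1)]; return P[np.linalg.norm(P-np.median(P,0),axis=1)<.08]
E
python3 - <<'E'
from h import *
np.set_printoptions(precision=3,suppress=True)
f=np.load("scene0.npz"); P=green(f["im"],f["W"]); yaw=np.radians(13.7); G=graspR(yaw)
Q=P@G # tool-axis coords: x(lower side) y(width) z(down the axis)
print(np.percentile(Q,[2,10,50,90,98],axis=0))
# top face at min z; upper broad face at min x (x points to lower/front side)
x=np.percentile(Q[:,0],30)+.011; y=(np.percentile(Q[:,1],2)+np.percentile(Q[:,1],98))/2; zt=np.percentile(Q[:,2],3)
top=G@[x,y,zt]; print("top",top,"pocketfloor",top+G[:,2]*.088)
T=tool()
for p,Rm in(([.45,.30,.34],T[:3,:3]),([.42,-.15,.34],G),(top-G[:,2]*.12,G)): print(p,rowto(p,Rm,T))
E
```

```text
[[-0.495 -0.438  0.121]
 [-0.494 -0.435  0.123]
 [-0.49  -0.418  0.148]
 [-0.481 -0.403  0.178]
 [-0.473 -0.401  0.184]]
top [ 0.563 -0.295  0.135] pocketfloor [ 0.606 -0.284  0.059]
[0.45, 0.3, 0.34] [-328.947 -220.329  -84.265    0.       0.       0.   ]
[0.42, -0.15, 0.34] [-445.856 -655.911  -83.498   -0.15    -0.51    -0.554]
[ 0.505 -0.309  0.239] [-577.256 -778.779   17.43    -0.15    -0.51    -0.554]
```

```bash
python3 -m creep '[[[-55,-40,-40,0,0,0],[-110,-80,-70,0,0,0],[-165,-115,-84,0,0,0],[-220,-150,-84,0,0,0],[-275,-190,-84,0,0,0],[-329,-220,-84,0,0,0],[-345,-280,-84,-0.02,-0.07,-0.08],[-360,-335,-84,-0.04,-0.15,-0.16],[-380,-390,-84,-0.07,-0.25,-0.28],[-395,-450,-84,-0.1,-0.35,-0.38]]]' -1
python3 - <<'E'
from h import *
np.set_printoptions(precision=3,suppress=True)
G=graspR(np.radians(13.7)); top=np.array([.563,-.295,.135]);T=tool();print(T)
for p in([.42,-.15,.34],top-G[:,2]*.12): print(rowto(p,G,T))
E
```

```text
clock: 1.35
eef_pos: [0.4395, 0.0799, 0.3401]
orientation: [0.18, -0.028, 0.983, 0.019]
force: [1.0, -0.9, 0.2]
finger_gap: 0.0857
[[-0.934 -0.063  0.352  0.439]
 [-0.049  0.998  0.048  0.08 ]
 [-0.354  0.028 -0.935  0.34 ]
 [ 0.     0.     0.     1.   ]]
[  29.431 -228.17   -17.818   -0.051   -0.159   -0.172]
[  -6.131 -395.121   98.812   -0.051   -0.159   -0.172]
```

```bash
python3 -m creep '[[[6,-60,-5,-0.02,-0.05,-0.05],[12,-115,-10,-0.05,-0.16,-0.17],[18,-170,-12,-0.05,-0.16,-0.17],[24,-228,-10,-0.05,-0.16,-0.17],[15,-280,30,-0.05,-0.16,-0.17],[5,-335,60,-0.05,-0.16,-0.17],[-6,-395,99,-0.05,-0.16,-0.17],[-6,-395,99,-0.05,-0.16,-0.17],[-6,-395,99,-0.05,-0.16,-0.17]]]'
python3 - <<'E'
from h import *
np.set_printoptions(precision=3,suppress=True)
im,d,c,C=grab("wrist"); W=cloud(d,c,C); cv2.imwrite("pics/w1.png",im); T=tool();print(T)
P=green(im,W); G=graspR(np.radians(13.7)); Q=P@G; print(len(P)); print(np.percentile(Q,[2,10,50,90,98],axis=0))
b,g,r=[im[...,k].astype(int) for k in range(3)]
v,u=np.where(g-np.maximum(b,r)>12); print(u.min(),u.max(),v.min(),v.max())
c0=P.mean(0);_,S,Vt=np.linalg.svd(P-c0,full_matrices=False);print(c0,Vt,S/np.sqrt(len(P)))
np.save("W1.npy",W);np.save("P1.npy",P)
E
```

```text
clock: 2.48
eef_pos: [0.4675, -0.2512, 0.287]
orientation: [0.26, -0.114, 0.959, 0.019]
force: [-38.4, -79.7, -32.8]
finger_gap: 0.0856
[[-0.835 -0.239  0.496  0.471]
 [-0.219  0.971  0.098 -0.247]
 [-0.505 -0.027 -0.863  0.289]
 [ 0.     0.     0.     1.   ]]
1663
[[-0.491 -0.437  0.121]
 [-0.488 -0.434  0.122]
 [-0.477 -0.417  0.123]
 [-0.469 -0.402  0.153]
 [-0.468 -0.401  0.178]]
183 238 160 194
[ 0.564 -0.292  0.126] [[ 0.343  0.535 -0.772]
 [ 0.224 -0.845 -0.486]
 [-0.912 -0.006 -0.41 ]] [0.016 0.01  0.007]
```

View pics/w1.png

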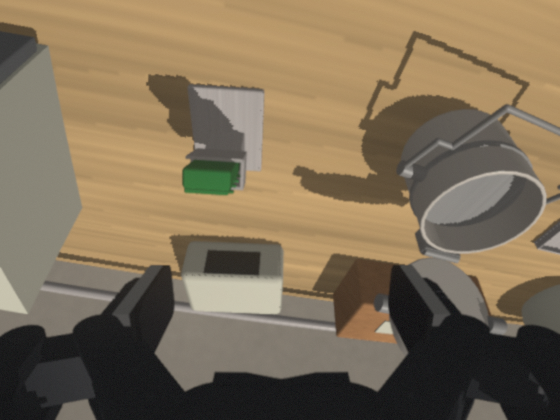

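Run:
```python
from h import *
np.set_printoptions(precision=3,suppress=True)
s=telemetry.read_state()
for k in s: print(k,s[k])
im,d,c,C=grab("scene"); cv2.imwrite("pics/s2.png",im)
s=telemetry.read_state();print(s["force"],s["eef_pos"],s["qvel"])
```

```text
clock 2.525
joint_positions [-1.024 -0.306  1.559  2.16  -0.108  0.601  2.491]
qvel [ 0.062  0.014 -0.022  0.016 -0.124  0.032  0.007]
tau [ 10.679   6.727   4.127 -24.244   0.146  -1.273  -0.043]
eef_pos [ 0.471 -0.247  0.289]
orientation [ 0.261 -0.12   0.958  0.018]
force [4.271 4.662 2.667]
torque [0.159 0.162 0.191]
finger_gap 0.0854402708549573
[ 0.604  0.776 -0.438] [ 0.469 -0.248  0.288] [ 0.071 -0.003  0.048  0.024 -0.047  0.022  0.005]
```

View pics/s2.png

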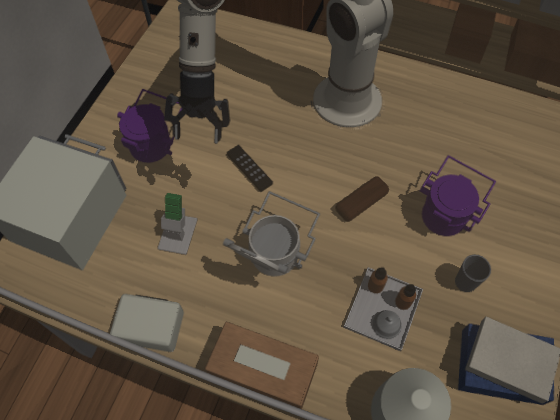

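The wrist view shows the organizer at (208,177) and the jar at (480,190). The scene view shows the gripper hovering at (200,120) with nothing touched. J3, J2 and J7 are at their limits, so the tilted pose is poorly conditioned. I'll grasp with the tool pointing straight down instead, with the jaws still across the width.

Run:
```python
from h import *
np.set_printoptions(precision=3,suppress=True)
T=tool()
for p,l in(([.53,-.26,.30],.26),([.58,-.28,.30],0),): print(rowto(p,graspR(np.radians(13.7),l),T))
```

```text
[-54.38  -25.833  18.684  -0.022   0.269   0.005]
[-91.988 -56.919  41.472  -0.023   0.529   0.002]
```

```bash
python3 -m creep '[[[-18,-9,6,-0.01,0.09,0],[-36,-17,12,-0.02,0.18,0],[-54,-26,19,-0.02,0.27,0],[-67,-36,26,-0.02,0.36,0],[-80,-46,34,-0.02,0.44,0],[-92,-57,41,-0.02,0.53,0],[-92,-57,41,-0.02,0.53,0]]]'
python3 - <<'E'
from h import *
np.set_printoptions(precision=3,suppress=True)
s=telemetry.read_state();print(s["joint_positions"],s["force"]);print(tool(s))
E
```

```text
clock: 3.45
eef_pos: [0.4479, -0.2159, 0.3568]
orientation: [0.023, -0.119, 0.992, -0.016]
force: [0.5, -0.4, 0.3]
finger_gap: 0.0852
[-1.372 -0.306  1.564  1.878  0.342  1.228  1.9  ] [ 0.46  -0.368  0.299]
[[-0.97  -0.236  0.05   0.448]
 [-0.238  0.971 -0.026 -0.216]
 [-0.042 -0.037 -0.998  0.357]
 [ 0.     0.     0.     1.   ]]
```

```bash
cat > kin.py <<'E'
import numpy as np, itertools, json
from scipy.spatial.transform import Rotation as R
from scipy.optimize import least_squares
def fk(q,p,sg):
    o1,o3,o5,o7,d1,d3,d5,d7,a3,a5,a6=p; s1,s3,s5,s7=sg
    Rz=lambda a:R.from_euler('z',a).as_matrix(); Ry=lambda a:R.from_euler('y',a).as_matrix()
    M=Rz(s1*q[0]+o1); t=np.array([0,0,d1]); M=M@Ry(q[1]); M2=M@Rz(s3*q[2]+o3); t=t+M2@[a3,0,d3]
    M=M2@Ry(q[3]); M=M@Rz(s5*q[4]+o5); t=t+M@[a5,0,d5]; M=M@Ry(q[5]); t=t+M@[a6,0,0]; M=M@Rz(s7*q[6]+o7); t=t+M@[0,0,d7]
    return M,t
lo=np.array([-2.88,-.31,-1.54,.2,-1.41,.19,-2.57]);hi=np.array([2.88,2.03,1.56,2.42,4.55,2.02,2.57])
def load():
    m=json.load(open('kin.json'));return m['p'],m['s']
E
cat > data.py <<'E'
D=[([-0.9788,0.5019,-0.4268,1.5514,0.2208,1.1383,-0.2103],[0.2097,0.6146,0.2553],[-0.0002,0.1636,0.9865,-0.0009]),
([-1.024,-0.306,1.559,2.16,-0.108,0.601,2.491],[0.471,-0.247,0.289],[0.261,-0.12,0.958,0.018]),
([-1.372,-0.306,1.564,1.878,0.342,1.228,1.9],[0.4479,-0.2159,0.3568],[0.023,-0.119,0.992,-0.016])]
E
cat > fit.py <<'E'
from kin import *; from data import D
best=[]
mats=[R.from_quat([o[1],o[2],o[3],o[0]]).as_matrix() for _,_,o in D]
def res(p,sg):
    r=[]
    for (q,x,o),Mo in zip(D,mats):
        M,t=fk(q,p,sg); r+=list((t-x)*3)+list((M-Mo).ravel())
    return np.r_[r,.02*(np.array(p[8:])),.01*np.array(p[4:8])]
for sg in itertools.product([1,-1],repeat=4):
    for o1,o3,o5,o7 in itertools.product([0,1.57,3.14,-1.57],[0,3.14],[0,3.14],[0,1.57,3.14,-1.57]):
        s=least_squares(res,[o1,o3,o5,o7,.3,.4,.4,.3,0,0,0],args=(sg,),max_nfev=40); best.append((s.cost,sg,s.x))
best.sort(key=lambda b:b[0])
np.set_printoptions(precision=3,suppress=True)
for b in best[:6]: print(b)
json.dump({'p':list(best[0][2]),'s':best[0][1]},open('kin.json','w'))
E
time timeout 500 python3 fit.py
```

```text
(np.float64(0.0005675035711490544), (-1, -1, -1, -1), array([-0.034, -0.018,  0.006,  1.518,  0.392,  0.469,  0.484,  0.33 ,
        0.006,  0.012, -0.004]))
(np.float64(0.0005675035711490576), (-1, -1, -1, -1), array([-0.034, -0.018,  0.006,  1.518,  0.392,  0.469,  0.484,  0.33 ,
        0.006,  0.012, -0.004]))
(np.float64(0.0005675035711490585), (-1, -1, -1, -1), array([-0.034, -0.018,  0.006, -4.765,  0.392,  0.469,  0.484,  0.33 ,
        0.006,  0.012, -0.004]))
(np.float64(0.0005675035711490591), (-1, -1, -1, -1), array([-0.034, -0.018,  0.006,  1.518,  0.392,  0.469,  0.484,  0.33 ,
        0.006,  0.012, -0.004]))
(np.float64(0.0005675035711490613), (-1, -1, -1, -1), array([-0.034, -0.018,  0.006,  1.518,  0.392,  0.469,  0.484,  0.33 ,
        0.006,  0.012, -0.004]))
(np.float64(0.000567503571149063), (-1, -1, -1, -1), array([-0.034, -0.018,  0.006,  1.518,  0.392,  0.469,  0.484,  0.33 ,
        0.006,  0.012, -0.004]))
real	4m40.463s
user	4m40.654s
sys	0m0.154s
```

```bash
cat > sim.py <<'E'
from kin import *
P,S=load()
def pose(q): return fk(q,P,S)
def jac(q):
    M,t=pose(q); J=np.zeros((6,7)); h=1e-5
    for i in range(7):
        d=np.array(q,float); d[i]+=h; M2,t2=pose(d); J[:3,i]=(t2-t)/h; J[3:,i]=R.from_matrix(M2@M.T).as_rotvec()/h
    return J,M,t
def step(q,M1,t1,lam=.02,n=6,ns=0.,qn=None,wr=.3):
    q=np.array(q,float)
    for _ in range(n):
        J,M,t=jac(q); e=np.r_[t1-t,R.from_matrix(M1@M.T).as_rotvec()]
        w=np.r_[np.ones(3),np.ones(3)*wr]
        act=np.ones(7,bool)
        for k in range(3):
            A=(J*w[:,None])[:,act]; dq=np.zeros(7); B=A.T@np.linalg.inv(A@A.T+lam**2*np.eye(6)); dq[act]=B@(w*e)
            if ns: 
                z=ns*(qn-q)[act]; dq[act]+=z-B@(A@z)
            dq=np.clip(dq,-.06,.06)
            bad=((q+dq<lo)|(q+dq>hi))&act
            if not bad.any(): break
            act&=~bad
        q=np.clip(q+dq,lo,hi)
    return q
def run(q,rows,**k):
    M0,t0=pose(q); out=[]
    M,t=M0,t0
    for r in rows:
        Mt=M0@R.from_rotvec(r[3:]).as_matrix(); tt=t0+M0@np.array(r[:3])/1000
        d=tt-t; L=np.linalg.norm(d); t=t+d*min(1,.0625/max(L,1e-9))
        rv=R.from_matrix(Mt@M.T).as_rotvec(); a=np.linalg.norm(rv); M=R.from_rotvec(rv*min(1,.187/max(a,1e-9))).as_matrix()@M
        q=step(q,M,t,**k)
    return q
E
cat > t1.py <<'E'
from sim import *
np.set_printoptions(precision=3,suppress=True)
q0=np.array([-0.9788,0.5019,-0.4268,1.5514,0.2208,1.1383,-0.2103])
A=[[-55,-40,-40,0,0,0],[-110,-80,-70,0,0,0],[-165,-115,-84,0,0,0],[-220,-150,-84,0,0,0],[-275,-190,-84,0,0,0],[-329,-220,-84,0,0,0],[-345,-280,-84,-0.02,-0.07,-0.08],[-360,-335,-84,-0.04,-0.15,-0.16],[-380,-390,-84,-0.07,-0.25,-0.28],[-395,-450,-84,-0.1,-0.35,-0.38]]
B=[[6,-60,-5,-0.02,-0.05,-0.05],[12,-115,-10,-0.05,-0.16,-0.17],[18,-170,-12,-0.05,-0.16,-0.17],[24,-228,-10,-0.05,-0.16,-0.17],[15,-280,30,-0.05,-0.16,-0.17],[5,-335,60,-0.05,-0.16,-0.17],[-6,-395,99,-0.05,-0.16,-0.17],[-6,-395,99,-0.05,-0.16,-0.17],[-6,-395,99,-0.05,-0.16,-0.17]]
for k in (dict(),dict(ns=.03,qn=q0),dict(ns=.1,qn=q0),dict(ns=.05,qn=(lo+hi)/2)):
    q1=run(q0,A,**k);q2=run(q1,B,**k);print(k.get('ns'),q1,pose(q1)[1],q2,pose(q2)[1])
# best static solutions for goals, min distance to range ends
from h import graspR
def ik(t,M,tries=30):
    rng=np.random.default_rng(0);best=None
    for _ in range(tries):
        f=lambda q:np.r_[(pose(q)[1]-t)*10,(pose(q)[0]-M).ravel()*3,.02*(q-(lo+hi)/2)/(hi-lo)]
        s=least_squares(f,rng.uniform(lo,hi),bounds=(lo,hi),max_nfev=60)
        if best is None or s.cost<best.cost: best=s
    return best.x,best.cost
for t,y,l in(([.575,-.29,.13],13.7,0),([.575,-.29,.13],13.7,.52),([.5,-.3,.25],13.7,.52),([.567,-.02,.1],-5,0)): print(t,l,*ik(t,graspR(np.radians(y),l)))
E
time timeout 560 python3 t1.py
```

```text
None [-0.326 -0.265  0.048  2.23   0.078  0.817  1.311] [0.438 0.084 0.342] [-0.963 -0.293  1.521  2.198 -0.053  0.506  2.441] [ 0.464 -0.271  0.283]
0.03 [-0.469 -0.27   0.168  2.23   0.133  0.821  1.259] [0.438 0.084 0.342] [-0.993 -0.309  1.544  2.191 -0.019  0.509  2.413] [ 0.466 -0.272  0.282]
0.1 [-0.612 -0.28   0.286  2.23   0.19   0.827  1.204] [0.438 0.084 0.342] [-0.97  -0.291  1.527  2.195 -0.051  0.508  2.436] [ 0.465 -0.271  0.283]
0.05 [-0.278 -0.264  0.007  2.23   0.062  0.817  1.325] [0.438 0.084 0.342] [-0.994 -0.294  1.552  2.19  -0.053  0.509  2.443] [ 0.466 -0.272  0.282]
[0.575, -0.29, 0.13] 0 [ 0.88   0.69  -0.629  1.649  0.471  0.951  1.893] 5.421755794617689e-05
[0.575, -0.29, 0.13] 0.52 [ 1.608  1.093 -1.348  1.97   1.166  0.668  1.583] 0.00010493019895429144
[0.5, -0.3, 0.25] 0.52 [ 1.892  0.834 -1.54   2.036  0.712  0.736  1.898] 0.00013255957156299667
[0.567, -0.02, 0.1] 0 [ 0.547  0.641 -0.705  1.865  0.546  0.83   1.046] 4.538552351152048e-05
real	0m22.133s
user	0m22.099s
sys	0m0.374s
```

```bash
cat >> sim.py <<'E'
def path(q,wps,verbose=True,**k):
    """wps: (pos,Rm); straight interpolation, returns q; one call-equivalent per waypoint"""
    mn=9
    for p,Rm in wps:
        M0,t0=pose(q); L=np.linalg.norm(p-t0); rv=R.from_matrix(M0.T@Rm).as_rotvec(); n=int(np.ceil(max(L/.06,np.linalg.norm(rv)/.18,1)))
        for i in range(1,n+1):
            q=step(q,M0@R.from_rotvec(rv*i/n).as_matrix(),t0+(p-t0)*i/n,**k); mn=min(mn,min((q-lo).min(),(hi-q).min()))
        if verbose: print(n,np.round(p,3),q,'err',np.linalg.norm(pose(q)[1]-p)*1000,'margin',round(mn,3))
    return q,mn
E
cat > t2.py <<'E'
from sim import *; from h import graspR
np.set_printoptions(precision=2,suppress=True)
q=np.clip([-1.372,-0.306,1.564,1.878,0.342,1.228,1.9],lo,hi)
g=lambda y:graspR(np.radians(y),0)
end=(np.array([.58,-.29,.3]),g(13.7))
C={
'a':[([.45,.2,.35],20),([.65,.2,.33],20),([.65,0,.35],0),([.6,-.28,.33],-20)],
'b':[([.42,.25,.35],30),([.5,.45,.33],45),([.65,.2,.33],20),([.7,0,.36],0),([.6,-.28,.33],-20)],
'c':[([.55,-.25,.45],0),([.65,-.3,.4],-25)],
'd':[([.45,.1,.35],20),([.62,.05,.36],0),([.62,-.15,.36],-10)],
}
for n,w in C.items():
    print(n); path(q,[(np.array(p),g(y)) for p,y in w]+[end])
E
python3 t2.py
```

```text
a
7 [0.45 0.2  0.35] [-1.48  0.14  1.09  1.86 -0.13  1.22  1.57] err 5.661446933202577e-07 margin 0.07
4 [0.65 0.2  0.33] [-0.95  0.63  0.93  1.4  -0.51  1.37  1.91] err 2.2372501080209987e-07 margin 0.07
4 [0.65 0.   0.35] [-0.75  0.6   1.05  1.46 -0.52  1.39  1.88] err 4.566127807918506e-09 margin 0.07
5 [ 0.6  -0.28  0.33] [-0.33  0.68  1.11  1.45 -0.61  1.4   2.02] err 5.32599962370792e-08 margin 0.07
4 [ 0.58 -0.29  0.3 ] [-0.22  0.58  0.91  1.52 -0.47  1.28  2.56] err 3.6706766104094225e-08 margin 0.01
b
8 [0.42 0.25 0.35] [-1.48  0.11  0.95  1.86 -0.09  1.22  1.59] err 1.8559694290568492e-07 margin 0.072
4 [0.5  0.45 0.33] [-1.28  0.55  0.73  1.42 -0.37  1.32  1.83] err 1.7218769452926457e-07 margin 0.072
5 [0.65 0.2  0.33] [-0.92  0.61  0.87  1.4  -0.47  1.36  1.88] err 2.7675227799804224e-08 margin 0.072
4 [0.7  0.   0.36] [-0.63  0.66  0.96  1.3  -0.53  1.45  1.86] err 2.593285952651332e-08 margin 0.072
5 [ 0.6  -0.28  0.33] [-0.31  0.65  1.06  1.45 -0.57  1.38  2.  ] err 2.4583297825167293e-08 margin 0.072
4 [ 0.58 -0.29  0.3 ] [-0.19  0.56  0.86  1.52 -0.44  1.27  2.54] err 4.1936061889063055e-08 margin 0.034
c
3 [ 0.55 -0.25  0.45] [-1.44 -0.31  1.56  1.66  0.36  1.33  1.65] err 45.41477681841098 margin 0.0
3 [ 0.65 -0.3   0.4 ] [-1.42 -0.31  1.56  1.76  0.43  1.07  1.18] err 113.3219380204927 margin 0.0
5 [ 0.58 -0.29  0.3 ] [-1.34 -0.31  1.56  1.94  0.44  0.96  1.86] err 101.75627492365047 margin 0.0
d
6 [0.45 0.1  0.35] [-1.49  0.01  1.23  1.93 -0.01  1.21  1.66] err 4.9801824991782916e-05 margin 0.058
3 [0.62 0.05 0.36] [-0.91  0.55  1.12  1.53 -0.5   1.39  1.81] err 2.4395173089209393e-06 margin 0.058
4 [ 0.62 -0.15  0.36] [-0.58  0.61  1.15  1.48 -0.55  1.42  1.98] err 4.532908842474005e-08 margin 0.058
3 [ 0.58 -0.29  0.3 ] [-0.21  0.58  0.89  1.52 -0.46  1.27  2.55] err 1.8331482503027704e-06 margin 0.018
```

```bash
cat > t3.py <<'E'
from sim import *; from h import graspR
import time
np.set_printoptions(precision=2,suppress=True)
q=np.clip([-1.372,-0.306,1.564,1.878,0.342,1.228,1.9],lo,hi)
g=lambda y,l=0:graspR(np.radians(y),l)
end=[(np.array([.58,-.29,.3]),g(13.7)),(np.array([.575,-.29,.13]),g(13.7))]
rng=np.random.default_rng(1); T0=time.time(); res=[]
while time.time()-T0<240:
    w=[([.45,.2,.36],20)]+[([rng.uniform(.45,.72),y,rng.uniform(.34,.5)],rng.uniform(-60,60)) for y in (rng.uniform(.1,.45),rng.uniform(-.15,.2))][:rng.integers(1,3)]
    W=[(np.array(p),g(y)) for p,y in w]+end
    try:
        q1,mn=path(q,W,verbose=False,n=3)
    except Exception: continue
    m=min((q1-lo).min(),(hi-q1).min()); res.append((m,mn,w,q1))
res.sort(key=lambda r:-r[0])
print(len(res))
for r in res[:4]: print(r)
E
timeout 400 python3 t3.py
```

```text
757
(np.float64(0.31443373908904926), np.float64(0.019525711770984167), [([0.45, 0.2, 0.36], 20), ([0.6799952699072462, 0.26959267301339634, 0.4764827531651967], 58.15117805904025), ([0.6810908865060455, -0.1250859470126474, 0.4891920472438086], 57.303672002298114)], array([ 0.39,  0.61,  0.04,  1.65, -0.04,  0.89,  2.26]))
(np.float64(0.1986244091298901), np.float64(0.07087092418847471), [([0.45, 0.2, 0.36], 20), ([0.47374266589285635, 0.24801377207232203, 0.47251876011828486], -28.43630114724217), ([0.7054198797901992, -0.04528403722485749, 0.3843959793616332], 58.30286837697621)], array([ 0.23,  0.62,  0.26,  1.65, -0.2 ,  0.9 ,  2.37]))
(np.float64(0.17040955508083178), np.float64(0.07087092418847471), [([0.45, 0.2, 0.36], 20), ([0.50416573017833, 0.25824446850490246, 0.4315845451779787], -15.212047957453542), ([0.6308539086151014, 0.1335639064062942, 0.43112482338139885], -58.15716920131797)], array([ 0.19,  0.63,  0.31,  1.65, -0.24,  0.91,  2.4 ]))
(np.float64(0.1656086105311787), np.float64(0.07087092418847471), [([0.45, 0.2, 0.36], 20), ([0.5661870254701996, 0.4432121944542985, 0.40285905421629], -55.57472684000408), ([0.6401390624477685, 0.06407400030810181, 0.3905204680515432], -57.27810597686456)], array([ 0.18,  0.63,  0.32,  1.65, -0.24,  0.91,  2.4 ]))
```

```bash
cat > go.py <<'E'
# go.py x y z yaw lean_deg [x y z yaw lean ...] : rows needed from measured pose + sim of joints
import sys; from sim import *; from h import *
np.set_printoptions(precision=3,suppress=True)
s=telemetry.read_state(); q=np.array(s["joint_positions"]); T=tool(s); print("q",q,"F",s["force"],"pos",T[:3,3],'fk err mm',1000*(pose(q)[1]-T[:3,3]))
q=np.clip(q,lo+1e-3,hi-1e-3); np.set_printoptions(precision=3,suppress=True)
a=np.array(sys.argv[1:],float).reshape(-1,5)
for r in a:
    Rm=graspR(np.radians(r[3]),np.radians(r[4])); print("row",np.round(np.r_[rowto(r[:3],Rm,T)],3))
    q,_=path(q,[(r[:3],Rm)])
E
python3 go.py .45 .2 .36 20 0 .68 .27 .476 55 0 .68 -.125 .49 55 0 .58 -.29 .3 13.7 0 .575 -.29 .13 13.7 0
```

```text
q [-1.372 -0.306  1.564  1.878  0.342  1.228  1.9  ] F [ 0.46  -0.368  0.299] pos [ 0.448 -0.216  0.357] fk err mm [-1.549  1.526  0.566]
row [-101.078  403.198  -13.915   -0.039    0.04    -0.11 ]
7 [0.45 0.2  0.36] [-1.47   0.125  1.073  1.843 -0.111  1.243  1.557] err 5.908193139716446e-07 margin 0.071
row [-345.825  412.518 -120.066   -0.051    0.027   -0.72 ]
5 [0.68  0.27  0.476] [-0.828  0.629  0.776  0.987 -0.43   1.672  2.326] err 0.00010368524568132399 margin 0.244
row [-252.511   28.461 -123.757   -0.051    0.027   -0.72 ]
7 [ 0.68  -0.125  0.49 ] [ 0.37   0.452 -0.37   1.1    0.158  1.613  2.569] err 0.052793358332075734 margin 0.001
row [-108.197 -101.067   65.243   -0.037    0.042    0.   ]
5 [ 0.58 -0.29  0.3 ] [ 0.543  0.427 -0.169  1.52   0.073  1.2    2.173] err 1.0648177273790316e-09 margin 0.084
row [-96.147 -93.571 234.724  -0.037   0.042   0.   ]
3 [ 0.575 -0.29   0.13 ] [ 0.534  0.609 -0.153  1.648  0.105  0.891  2.153] err 3.356345937055032e-09 margin 0.403
```

```bash
python3 -m creep '[[[-15,55,-2,0,0,0],[-30,112,-4,-0.02,0.02,-0.05],[-45,170,-6,-0.03,0.03,-0.08],[-60,228,-8,-0.04,0.04,-0.11],[-75,286,-10,-0.04,0.04,-0.11],[-90,344,-12,-0.04,0.04,-0.11],[-101,403,-14,-0.04,0.04,-0.11],[-150,405,-35,-0.04,0.04,-0.22],[-200,407,-56,-0.04,0.03,-0.35],[-250,409,-78,-0.05,0.03,-0.48]]]'
python3 go.py .68 .27 .476 55 0 .68 -.125 .49 55 0 .58 -.29 .3 13.7 0 .575 -.29 .13 13.7 0
```

```text
clock: 4.7
eef_pos: [0.5919, 0.2426, 0.4295]
orientation: [0.001, -0.354, 0.935, 0.002]
force: [0.1, 0.5, 1.2]
finger_gap: 0.085
q [-1.095  0.495  1.026  1.374 -0.424  1.5    2.198] F [0.122 0.544 1.151] pos [0.592 0.243 0.429] fk err mm [ 10.766 -23.638   2.164]
row [-84.348 -37.587 -46.387   0.003   0.004  -0.237]
2 [0.68  0.27  0.476] [-0.88   0.665  0.904  0.988 -0.512  1.693  2.366] err 8.614243670433673e-05 margin 0.204
row [ 177.054 -333.62   -62.344    0.003    0.004   -0.237]
7 [ 0.68  -0.125  0.49 ] [ 0.369  0.452 -0.368  1.1    0.157  1.613  2.57 ] err 0.009767348284055937 margin 0.0
row [ 361.888 -391.78   126.809    0.004    0.003    0.484]
5 [ 0.58 -0.29  0.3 ] [ 0.542  0.427 -0.167  1.52   0.072  1.2    2.173] err 1.067083616181752e-09 margin 0.083
row [ 366.229 -389.071  296.806    0.004    0.003    0.484]
3 [ 0.575 -0.29   0.13 ] [ 0.533  0.609 -0.151  1.648  0.104  0.891  2.154] err 3.357084385532924e-09 margin 0.402
```

```bash
python3 -m creep '[[[-42,-19,-23,0,0,-0.12],[-84,-38,-46,0,0,-0.24],[-47,-80,-49,0,0,-0.24],[-10,-122,-51,0,0,-0.24],[28,-164,-53,0,0,-0.24],[65,-207,-55,0,0,-0.24],[102,-249,-58,0,0,-0.24],[140,-291,-60,0,0,-0.24],[177,-334,-62,0,0,-0.24]]]'
python3 go.py .68 -.125 .49 55 0 .58 -.29 .3 13.7 0 .575 -.29 .13 13.7 0
```

```text
clock: 5.82
eef_pos: [0.6803, -0.1074, 0.486]
orientation: [-0.0, -0.463, 0.886, 0.003]
force: [1.3, 0.9, -1.8]
finger_gap: 0.0855
q [ 0.294  0.464 -0.292  1.075  0.124  1.623  2.571] F [ 1.298  0.919 -1.8  ] pos [ 0.68  -0.107  0.486] fk err mm [ 7.859 -1.269  3.773]
row [14.615 -9.743 -4.084  0.006  0.002  0.003]
1 [ 0.68  -0.125  0.49 ] [ 0.369  0.452 -0.368  1.1    0.157  1.613  2.57 ] err 3.913501301432833e-09 margin 0.0
row [207.617 -23.093 185.381   0.007  -0.      0.724]
5 [ 0.58 -0.29  0.3 ] [ 0.542  0.427 -0.167  1.52   0.072  1.2    2.173] err 1.066786679301348e-09 margin 0.083
row [210.873 -20.063 355.396   0.007  -0.      0.724]
3 [ 0.575 -0.29   0.13 ] [ 0.533  0.609 -0.151  1.648  0.104  0.891  2.154] err 3.3569677190295492e-09 margin 0.402
```

```bash
python3 -m creep '[[[42,-5,40,0,0,0.15],[84,-10,80,0,0,0.3],[126,-14,120,0,0,0.45],[167,-18,160,0,0,0.6],[208,-23,185,0,0,0.72],[208,-23,185,0,0,0.72],[208,-23,185,0,0,0.72]]]' -0.3
cat > loc.py <<'E'
from h import *
np.set_printoptions(precision=4,suppress=True)
im,d,c,C=grab("wrist"); W=cloud(d,c,C); cv2.imwrite("pics/w2.png",im)
P=green(im,W); c0=P.mean(0)
# horizontal width edge direction of top face: fit yaw minimising spread in f
best=min(((np.ptp(np.percentile((P@graspR(np.radians(y)))[:,1],[1,99])),y) for y in np.arange(5,25,.5))); print("yaw by min width",best)
G=graspR(np.radians(13.7)); Q=P@G; print(len(P)); print(np.percentile(Q,[1,5,50,95,99],axis=0))
zt=np.percentile(Q[:,2],5); y=np.percentile(Q[:,1],[1,99]).mean()
topf=Q[Q[:,2]<zt+.006]; print("top face x",np.percentile(topf[:,0],[1,99]))
x=np.percentile(topf[:,0],[1,99]).mean(); top=G@[x,y,zt]; g=top+G[:,2]*.018; print("top",top,"grasp TCP",g+[0,0,.006])
E
python3 loc.py; python3 go.py .575 -.29 .13 13.7 0
```

```text
clock: 6.7
eef_pos: [0.5794, -0.291, 0.3]
orientation: [-0.001, -0.12, 0.993, 0.004]
force: [-0.6, 0.4, -0.2]
finger_gap: 0.0555
yaw by min width (np.float64(0.03838468077113183), np.float64(11.5))
2294
[[-0.4925 -0.4396  0.1209]
 [-0.4922 -0.4379  0.1218]
 [-0.4889 -0.4207  0.1245]
 [-0.4723 -0.4034  0.1903]
 [-0.4702 -0.4011  0.1974]]
top face x [-0.4918 -0.4699]
top [ 0.5633 -0.2953  0.135 ] grasp TCP [ 0.5721 -0.2932  0.1254]
q [ 0.5    0.434 -0.104  1.509  0.041  1.206  2.205] F [0.387 0.294 0.343] pos [ 0.58  -0.29   0.301] fk err mm [ 0.93  -3.529 -1.743]
row [  5.033   0.13  170.728   0.007  -0.001   0.004]
3 [ 0.575 -0.29   0.13 ] [ 0.49   0.607 -0.094  1.648  0.062  0.89   2.184] err 4.5273444351841046e-09 margin 0.371
```

View pics/w2.png

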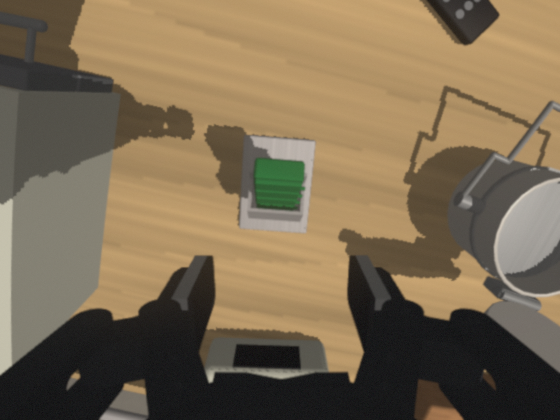

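Wrist view: the organizer's upper end is at (278,180), between the fingers, and its measured top agrees with the earlier estimates to about 1 mm. Next I descend and grip.

```bash
python3 go.py .572 -.2935 .20 13 0 .572 -.2935 .1255 13 0
```

```text
q [ 0.5    0.434 -0.104  1.509  0.041  1.206  2.205] F [0.387 0.294 0.343] pos [ 0.58  -0.29   0.301] fk err mm [ 0.93  -3.529 -1.743]
row [  8.823  -2.068 100.713   0.007  -0.001   0.016]
2 [ 0.572 -0.294  0.2  ] [ 0.499  0.514 -0.095  1.619  0.051  1.01   2.186] err 4.488178763090572e-09 margin 0.374
row [  8.786  -2.575 175.212   0.007  -0.001   0.016]
2 [ 0.572 -0.294  0.126] [ 0.494  0.611 -0.09   1.652  0.06   0.881  2.18 ] err 7.451964236253136e-11 margin 0.387
```

```bash
python3 -m creep '[[[4,-1,35,0.007,0,0.016],[9,-2,70,0.007,0,0.016],[9,-2,110,0.007,0,0.016],[9,-2,140,0.007,0,0.016],[9,-2.5,160,0.007,0,0.016],[9,-2.5,175,0.007,0,0.016],[9,-2.5,175,0.007,0,0.016]]]' -0.35
python3 -m creep '[[[0,0,0,0,0,0],[0,0,0,0,0,0],[0,0,0,0,0,0],[0,0,0,0,0,0],[0,0,0,0,0,0]]]' 1 30
python3 go.py .562 -.2957 .1428 13 0 .527 -.304 .203 13 0
```

```text
clock: 7.62
eef_pos: [0.5717, -0.293, 0.1251]
orientation: [-0.001, -0.114, 0.994, 0.0]
force: [-0.5, -0.1, 0.6]
finger_gap: 0.0577
clock: 8.25
eef_pos: [0.5726, -0.2935, 0.1263]
orientation: [0.0, -0.114, 0.994, -0.0]
force: [0.6, -0.9, 5.1]
finger_gap: 0.0405
q [ 0.498  0.598 -0.091  1.676  0.067  0.869  2.178] F [ 0.617 -0.932  5.066] pos [ 0.573 -0.294  0.126] fk err mm [-9.882  0.858 -1.358]
row [ 10.798   0.237 -16.484  -0.001   0.001   0.001]
1 [ 0.562 -0.296  0.143] [ 0.509  0.574 -0.095  1.669  0.059  0.901  2.19 ] err 1.3732264229548746e-10 margin 0.38
row [ 46.733   0.005 -76.705  -0.001   0.001   0.001]
2 [ 0.527 -0.304  0.203] [ 0.551  0.45  -0.096  1.712  0.047  0.981  2.237] err 2.5577336859872027e-10 margin 0.333
```

```bash
python3 -m creep '[[[5,0,-8.7,0,0,0],[10,0,-17.3,0,0,0],[16,0,-27.7,0,0,0],[23,0,-40,0,0,0],[31,0,-53.7,0,0,0],[39,0,-67.5,0,0,0],[47,0,-82,0,0,0],[55,0,-100,0,0,0],[55,0,-130,0,0,0],[55,0,-150,0,0,0]]]' - 40
python3 - <<'E'
from h import *
im,d,c,C=grab("wrist"); np.savez("wr3.npz",im=im,W=cloud(d,c,C)); cv2.imwrite("pics/w3.png",im)
for n in("scene","side"):
    im,d,c,C=grab(n); np.savez(f"{n}3.npz",im=im,W=cloud(d,c,C))
print(telemetry.read_state()["joint_positions"],tool())
E
```

```text
clock: 9.5
eef_pos: [0.5189, -0.3062, 0.2787]
orientation: [0.001, -0.114, 0.994, -0.001]
force: [-0.1, -0.8, -0.6]
finger_gap: 0.0399
[ 0.56300344  0.36324159 -0.09619243  1.66372069  0.03852541  1.11229564
  2.25457397] [[-0.97419651 -0.22567407  0.00351769  0.51940839]
 [-0.22568265  0.97419824 -0.00226469 -0.30629129]
 [-0.00291584 -0.00300014 -0.99999125  0.27807091]
 [ 0.          0.          0.          1.        ]]
```

View pics/w3.png

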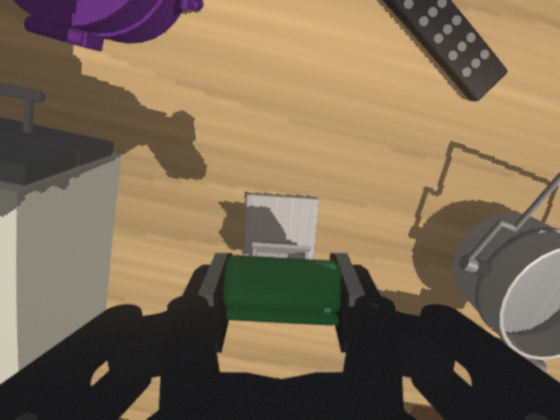

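Wrist view: the organizer is held between the pads at (282,290) and the pocket is empty. Next I refine the jar, lid and bail.

```bash
cat > jar.py <<'E'
from h import *
from scipy.optimize import least_squares
import sys
np.set_printoptions(precision=4,suppress=True)
for fn in sys.argv[1:]:
    W=np.load(fn)["W"]; A=W.reshape(-1,3); A=A[~np.isnan(A).any(1)]
    c=np.array([.5665,-.021])
    for _ in range(4):
        r=np.linalg.norm(A[:,:2]-c,axis=1); Q=A[(abs(A[:,2]-.105)<.004)&(r>.05)&(r<.066)]
        if len(Q)<15: break
        c=least_squares(lambda p:np.linalg.norm(Q[:,:2]-p,axis=1)-.060,c,loss="soft_l1",f_scale=.002).x
    print(fn,"jar",c,len(Q),"az",np.histogram(np.degrees(np.arctan2(*(Q[:,:2]-c).T[::-1])),bins=[-180,-90,0,90,180])[0] if len(Q) else 0)
    # outer wall r=.062
    r=np.linalg.norm(A[:,:2]-c,axis=1); O=A[(A[:,2]>.075)&(A[:,2]<.098)&(abs(r-.062)<.006)]
    if len(O)>30:
        print("  wall",least_squares(lambda p:np.linalg.norm(O[:,:2]-p,axis=1)-.062,c,loss="soft_l1",f_scale=.002).x,len(O))
    L=A[(r<.17)&(A[:,2]>.14)&(A[:,2]<.23)&(A[:,0]>c[0]+.04)]
    if len(L)>50:
        m=np.median(L,0); 
        for _ in range(4): _,_,V=np.linalg.svd(L-m,full_matrices=False); n=V[2]*np.sign(V[2][0]); e=(L-m)@n; L=L[abs(e)<.006]; m=L.mean(0)
        print("  lid",m,n,"yaw",np.degrees(np.arctan2(n[1],n[0])),"angle",np.pi/2+np.arcsin(-n[2]),len(L))
    B=A[(r>.085)&(r<.14)&(A[:,2]>.09)&(A[:,2]<.125)&(A[:,0]<c[0]-.06)]
    if len(B)>8: 
        m=np.median(B,0); _,_,V=np.linalg.svd(B-B.mean(0),full_matrices=False); print("  bar",m,V[0],len(B),B.min(0),B.max(0))
E
python3 jar.py scene0.npz side0.npz scene3.npz side3.npz wr3.npz
```

```text
scene0.npz jar [ 0.5705 -0.0228] 247 az [70 49 67 61]
  wall [ 0.5734 -0.0232] 307
  lid [ 0.6762 -0.0206  0.2024] [ 0.9486 -0.097  -0.3012] yaw -5.835816335458101 angle 1.8767743075061794 311
  bar [ 0.4672 -0.0165  0.1048] [0.0607 0.9981 0.0114] 213 [ 0.4514 -0.0875  0.0903] [0.5087 0.0606 0.1131]
side0.npz jar [ 0.5685 -0.0244] 161 az [47 36 49 29]
  wall [ 0.5687 -0.0243] 375
  lid [ 0.6608 -0.0367  0.1822] [ 0.9465 -0.1024 -0.306 ] yaw -6.172690761981888 angle 1.8818231516743145 703
  bar [ 0.4652 -0.0127  0.1064] [0.0781 0.9969 0.0068] 105 [ 0.4505 -0.0898  0.0904] [0.5082 0.0601 0.1114]
scene3.npz jar [ 0.5705 -0.0229] 247 az [66 51 68 62]
  wall [ 0.5734 -0.023 ] 315
  lid [ 0.6762 -0.0213  0.2029] [ 0.9496 -0.0978 -0.298 ] yaw -5.879555341985362 angle 1.8733481897490183 310
  bar [ 0.4671 -0.014   0.1055] [0.0798 0.9968 0.0092] 212 [ 0.4515 -0.0867  0.0903] [0.5089 0.0615 0.1128]
side3.npz jar [ 0.569  -0.0239] 160 az [51 35 42 32]
  wall [ 0.5687 -0.0241] 356
  lid [ 0.661  -0.0372  0.1828] [ 0.9477 -0.0981 -0.3039] yaw -5.910195515235035 angle 1.8795378500046604 707
  bar [ 0.4642 -0.0153  0.1067] [0.0528 0.9984 0.0198] 102 [ 0.4509 -0.1031  0.0904] [0.507  0.0584 0.1129]
wr3.npz jar [ 0.5685 -0.0232] 1102 az [459 451 192   0]
  wall [ 0.5667 -0.0217] 2533
  bar [ 0.4758 -0.0837  0.0981] [ 0.9404 -0.0983 -0.3255] 405 [ 0.4521 -0.0891  0.09  ] [ 0.5045 -0.0791  0.1069]
```

```bash
python3 go.py .535 -.18 .29 4 -8 .556 -.0222 .29 -5.9 -17 .556 -.0222 .09 -5.9 -17
```

```text
q [ 0.563  0.363 -0.096  1.664  0.039  1.112  2.255] F [ 0.288 -1.203 -1.12 ] pos [ 0.519 -0.306  0.278] fk err mm [ 2.384 -2.84  -3.029]
row [-43.726 119.478 -12.16   -0.014   0.142   0.157]
3 [ 0.535 -0.18   0.29 ] [ 0.323  0.355 -0.096  1.647  0.085  1.273  1.842] err 1.239515806492391e-08 margin 0.458
row [-99.797 268.468 -12.444  -0.052   0.297   0.328]
3 [ 0.556 -0.022  0.29 ] [ 0.09   0.454 -0.118  1.531  0.028  1.455  1.438] err 4.099107068255646e-09 margin 0.565
row [-99.214 269.068 187.555  -0.052   0.297   0.328]
4 [ 0.556 -0.022  0.09 ] [ 0.081  0.699 -0.107  1.632  0.049  1.11   1.429] err 2.6105521642320034e-10 margin 0.656
```

```bash
python3 -m creep '[[[-15,40,-6,0,0.05,0.05],[-29,80,-12,-0.01,0.1,0.1],[-44,119,-12,-0.014,0.142,0.157],[-59,160,-12,-0.02,0.18,0.2],[-74,200,-12,-0.03,0.22,0.25],[-88,238,-12,-0.04,0.26,0.29],[-100,268.5,-12,-0.052,0.297,0.328],[-100,268.5,-12,-0.052,0.297,0.328],[-100,268.5,-12,-0.052,0.297,0.328]]]'
python3 - <<'E'
from h import *
for n in("scene","side","wrist"):
    im,d,c,C=grab(n); np.savez(f"{n}4.npz",im=im,W=cloud(d,c,C))
    W=np.load(f"{n}4.npz")["W"]; P=green(im,W); y=np.radians(-5.9); x=np.array([np.cos(y),np.sin(y),0]);f=np.array([-np.sin(y),np.cos(y),0])
    Q=np.c_[(P-[.5693,-.0234,0])@x,(P-[.5693,-.0234,0])@f,P[:,2]]; print(n,len(P),np.round(np.percentile(Q,[1,50,99],axis=0),4).tolist())
    if n=="wrist": a=im[200:,100:460]
    if n=="side": b=im[110:330,190:410]
cv2.imwrite("pics/m4.png",np.hstack([cv2.resize(a,(440,270)),cv2.resize(b,(270,270))]))
E
python3 go.py .556 -.0222 .12 -5.9 -17 .556 -.0222 .088 -5.9 -17
```

```text
clock: 10.78
eef_pos: [0.5556, -0.023, 0.2886]
orientation: [-0.148, 0.051, 0.988, 0.007]
force: [0.3, -0.6, -1.2]
finger_gap: 0.0398
scene 28 [[-0.0083, -0.0064, 0.2169], [-0.0005, 0.0159, 0.2296], [0.0102, 0.0184, 0.2546]]
side 200 [[-0.0314, -0.0262, 0.2231], [-0.0201, -0.0096, 0.2697], [-0.0028, 0.0235, 0.3033]]
wrist 7457 [[-0.0308, -0.0205, 0.2937], [-0.0205, -0.0011, 0.2989], [-0.0095, 0.0183, 0.3011]]
q [ 0.12   0.462 -0.152  1.528  0.03   1.45   1.431] F [-0.709  0.03  -0.999] pos [ 0.556 -0.024  0.289] fk err mm [ 2.489  3.129 -2.918]
row [-49.496   1.602 162.028   0.      0.     -0.002]
3 [ 0.556 -0.022  0.12 ] [ 0.105  0.656 -0.138  1.628  0.064  1.159  1.417] err 1.4031880991012143e-09 margin 0.671
row [-58.846   1.613 192.632   0.      0.     -0.002]
1 [ 0.556 -0.022  0.088] [ 0.102  0.703 -0.135  1.632  0.069  1.108  1.415] err 2.2826147230887696e-10 margin 0.788
```

View pics/m4.png

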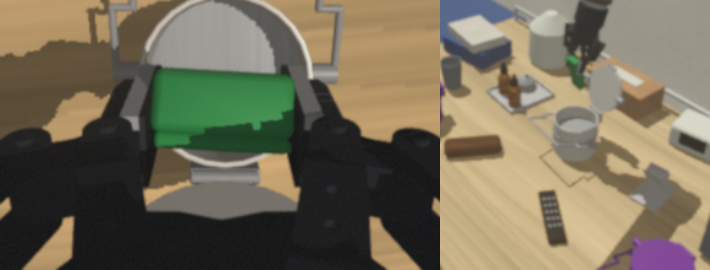

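Centred over the mouth: the left panel shows the organizer over the jar, and the right panel shows the gripper above the jar. Lowering.

```bash
python3 -m creep '[[[-12,0.5,40,0,0,0],[-25,1,80,0,0,0],[-36,1.5,118,0,0,0],[-44,1.6,145,0,0,0],[-50,1.6,165,0,0,0],[-55,1.6,180,0,0,0],[-58,1.6,190,0,0,0],[-58,1.6,190,0,0,0]]]'
python3 -m creep '[[[-0.6,0,2,0,0,0],[-1.2,0,4,0,0,0],[-1.2,0,4,0,0,0]]]'
```

```text
clock: 11.92
eef_pos: [0.5557, -0.0222, 0.0905]
orientation: [-0.148, 0.052, 0.988, 0.008]
force: [0.7, 0.7, -1.2]
finger_gap: 0.0399
clock: 12.3
eef_pos: [0.5559, -0.0222, 0.0865]
orientation: [-0.148, 0.052, 0.988, 0.008]
force: [0.4, 0.8, -1.4]
finger_gap: 0.0403
```

```bash
python3 -m creep '[[[-0.6,0,1.9,0,0,0],[-0.6,0,1.9,0,0,0]]]'
python3 -m creep '[[[-0.6,0,1.9,0,0,0],[-0.6,0,1.9,0,0,0]]]'
```

```text
clock: 12.55
eef_pos: [0.5558, -0.0222, 0.0845]
orientation: [-0.148, 0.052, 0.988, 0.008]
force: [-0.6, 0.5, -0.5]
finger_gap: 0.0399
clock: 12.8
eef_pos: [0.5561, -0.0223, 0.0833]
orientation: [-0.148, 0.052, 0.988, 0.008]
force: [-1.4, 0.7, 6.0]
finger_gap: 0.0404
```

Contact with the floor at 6 N, so I release gently and then retract upward.

```bash
python3 -m creep '[[[0,0,0,0,0,0],[0,0,0,0,0,0],[0,0,0,0,0,0],[0,0,0,0,0,0],[0,0,0,0,0,0]]]' -0.2
python3 -m creep '[[[6,0,-20,0,0,0],[12,0,-40,0,0,0],[24,0,-80,0,0,0],[37,0,-120,0,0,0],[55,0,-180,0,0,0],[61,0,-200,0,0,0]]]'
python3 - <<'E'
from h import *
im,d,c,C=grab("wrist"); W=cloud(d,c,C); P=green(im,W)
y=np.radians(-5.9); x=np.array([np.cos(y),np.sin(y),0]);f=np.array([-np.sin(y),np.cos(y),0]);D=P-[.5693,-.0234,0]
print(len(P),np.round(np.percentile(np.c_[D@x,D@f,D[:,2]],[1,50,99],axis=0),4).tolist(),telemetry.read_state()["force"]); cv2.imwrite("pics/w5.png",im)
E
```

```text
clock: 13.42
eef_pos: [0.5564, -0.0212, 0.0836]
orientation: [-0.147, 0.052, 0.988, 0.008]
force: [0.6, 5.3, 4.5]
finger_gap: 0.0511
clock: 14.18
eef_pos: [0.5582, -0.0223, 0.2986]
orientation: [-0.143, 0.052, 0.988, 0.008]
force: [0.2, 0.2, -0.5]
finger_gap: 0.0512
1085 [[-0.0113, -0.0226, 0.068], [-0.0002, -0.0034, 0.0928], [0.0151, 0.017, 0.0948]] [0.53326553 0.21432083 2.69159112]
```

View pics/w5.png

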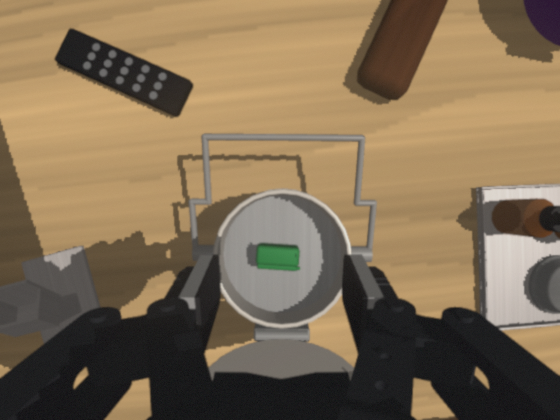

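Wrist view: the organizer stands upright in the canister (top at (278,257), z≈0.094). Next is the lid: I close the gripper and come down behind it.

```bash
cat > lid.py <<'E'
import subprocess,numpy as np
X=np.array([.9947,-.1028]); J=np.array([.5693,-.0234]); out=[]
def w(xj,tcpz): p=J+X*xj/1000; return [p[0],p[1],tcpz/1000,-5.9,0]
out+=w(40,345)+w(145,345)+w(142,222)
for a in(1.6,1.3,1.0,.7,.4,.15,0): out+=w(68-100*np.cos(a)+24*np.sin(a)-3*np.sin(a),131+100*np.sin(a)+13*np.cos(a)-3*np.cos(a))
print(subprocess.run(["python3","go.py"]+[f"{v:.4f}" for v in out],capture_output=True,text=True).stdout)
E
python3 lid.py
```

```text
q [ 0.119  0.452 -0.154  1.516  0.029  1.461  1.429] F [0.533 0.214 2.692] pos [ 0.559 -0.022  0.3  ] fk err mm [ 3.179  2.998 -2.815]
row [-35.884   0.152 -57.549   0.001  -0.286  -0.003]
2 [ 0.609 -0.028  0.345] [ 0.12   0.314 -0.154  1.575  0.05   1.255  1.426] err 7.852208017864451e-09 margin 0.624
row [-136.574    0.437  -87.169    0.001   -0.286   -0.003]
2 [ 0.714 -0.038  0.345] [ 0.104  0.53  -0.146  1.268  0.072  1.348  1.427] err 1.0991140850115346e-06 margin 0.672
row [-168.394    0.36    31.681    0.001   -0.286   -0.003]
3 [ 0.71  -0.038  0.222] [ 0.102  0.619 -0.14   1.4    0.084  1.127  1.418] err 1.6180127408404131e-09 margin 0.748
row [-117.904    0.276   37.466    0.001   -0.286   -0.003]
1 [ 0.661 -0.033  0.231] [ 0.11   0.516 -0.145  1.545  0.077  1.085  1.415] err 3.251154429470157e-08 margin 0.826
row [-88.977   0.17   46.705   0.001  -0.286  -0.003]
1 [ 0.63 -0.03  0.23] [ 0.113  0.461 -0.148  1.631  0.072  1.054  1.413] err 6.671136482601397e-10 margin 0.771
row [-62.992   0.012  64.147   0.001  -0.286  -0.003]
1 [ 0.601 -0.027  0.221] [ 0.116  0.417 -0.15   1.719  0.069  1.009  1.411] err 6.670323939835272e-10 margin 0.701
row [-42.367  -0.01   88.456   0.001  -0.286  -0.003]
1 [ 0.574 -0.024  0.203] [ 0.117  0.392 -0.15   1.801  0.068  0.953  1.408] err 6.743116003504265e-10 margin 0.619
row [-29.056  -0.13  117.285   0.001  -0.286  -0.003]
1 [ 0.554 -0.022  0.179] [ 0.116  0.389 -0.15   1.868  0.07   0.888  1.402] err 3.989408415870772e-10 margin 0.552
row [-24.271  -0.094 143.084   0.001  -0.286  -0.003]
1 [ 0.542 -0.02   0.156] [ 0.113  0.405 -0.147  1.91   0.075  0.831  1.397] err 1.970312148067407e-10 margin 0.51
row [-24.401  -0.147 158.473   0.001  -0.286  -0.003]
1 [ 0.538 -0.02   0.141] [ 0.111  0.422 -0.145  1.926  0.079  0.798  1.393] err 9.796702914913247e-11 margin 0.494
```

```bash
python3 -m creep '[[[-10,0,-40,0,-0.1,0],[-36,0,-60,0,-0.2,0],[-80,0,-72,0,-0.286,0],[-115,0,-81,0,-0.286,0],[-137,0,-87,0,-0.286,0],[-145,0,-55,0,-0.286,0],[-155,0,-15,0,-0.286,0],[-165,0,20,0,-0.286,0],[-168,0,32,0,-0.286,0],[-168,0,32,0,-0.286,0]]]' 1 40
python3 lid.py | grep -v margin
```

```text
clock: 15.48
eef_pos: [0.7096, -0.0388, 0.2216]
orientation: [-0.001, 0.053, 0.999, 0.0]
force: [-0.6, -0.1, 0.7]
finger_gap: -0.0002
q [ 0.106  0.61  -0.137  1.416  0.087  1.123  1.421] F [-0.604 -0.09   0.725] pos [ 0.71  -0.039  0.222] fk err mm [-5.271 -4.463  0.151]
row [ 101.29     0.59  -123.252   -0.      -0.001   -0.003]
row [  -3.666    0.924 -123.388   -0.      -0.001   -0.003]
row [-0.811  0.913 -0.384 -0.    -0.001 -0.003]
row [49.271  0.801 -9.019 -0.    -0.001 -0.003]
row [79.628  0.68  -8.28  -0.    -0.001 -0.003]
row [109.466   0.514   1.159  -0.     -0.001  -0.003]
row [136.091   0.489  18.694  -0.     -0.001  -0.003]
row [156.966   0.372  42.621  -0.     -0.001  -0.003]
row [168.806   0.415  66.036  -0.     -0.001  -0.003]
row [173.006   0.368  80.842  -0.     -0.001  -0.003]
```

```bash
python3 -m creep '[[[15,0.5,0,0,0,0],[25,0.5,-4,0,0,0],[37,0.5,-8,0,0,0],[49,0.5,-9,0,0,0],[59,0.5,-9,0,0,0],[69,0.5,-9,0,0,0],[80,0.5,-8,0,0,0],[95,0.5,-4,0,0,0],[109,0.5,1,0,0,0],[123,0.5,10,0,0,0]]]'
python3 -m creep '[[[7,0,4,0,0,0],[13,0,9,0,0,0],[24,0,20,0,0,0],[34,0,33,0,0,0],[40,0,44,0,0,0],[46,0,56,0,0,0],[48,0,63,0,0,0],[50,0,67,0,0,0]]]'
python3 go.py .538 -.02 .145 -5.9 0 | grep -v margin
```

```text
clock: 16.73
eef_pos: [0.5861, -0.0251, 0.2113]
orientation: [-0.001, 0.053, 0.999, 0.0]
force: [1.9, 0.6, 0.7]
finger_gap: -0.0002
clock: 17.73
eef_pos: [0.5361, -0.0197, 0.1439]
orientation: [-0.001, 0.053, 0.999, 0.0]
force: [-0.2, -0.3, -0.1]
finger_gap: 0.0002
q [ 0.114  0.418 -0.155  1.936  0.087  0.797  1.375] F [-0.246 -0.255 -0.146] pos [ 0.536 -0.02   0.144] fk err mm [-3.436  1.993 -3.789]
row [-1.938 -0.067 -1.13  -0.    -0.003 -0.003]
```

```bash
python3 -m creep '[[[0,0,1.5,0,0,0],[0,0,3,0,0,0],[0,0,3,0,0,0]]]'
python3 - <<'E'
from h import *
im,d,c,C=grab("side"); W=cloud(d,c,C); np.savez("side6.npz",im=im,W=W)
D=W-[.5693,-.0234,0]; r=np.hypot(D[...,0],D[...,1]); m=(r<.06)&(W[...,2]>.1)&(W[...,2]<.135); print(m.sum(),np.percentile(W[m][:,2],[5,25,50,75,95]))
cv2.imwrite("pics/s6.png",cv2.resize(im[130:270,200:380],(720,560),interpolation=3))
E
```

```text
clock: 18.1
eef_pos: [0.5363, -0.0197, 0.1411]
orientation: [-0.001, 0.053, 0.999, 0.0]
force: [-0.1, -0.1, 0.1]
finger_gap: -0.0001
483 [0.11373823 0.11652568 0.11818484 0.11986233 0.12344281]
```

View pics/s6.png

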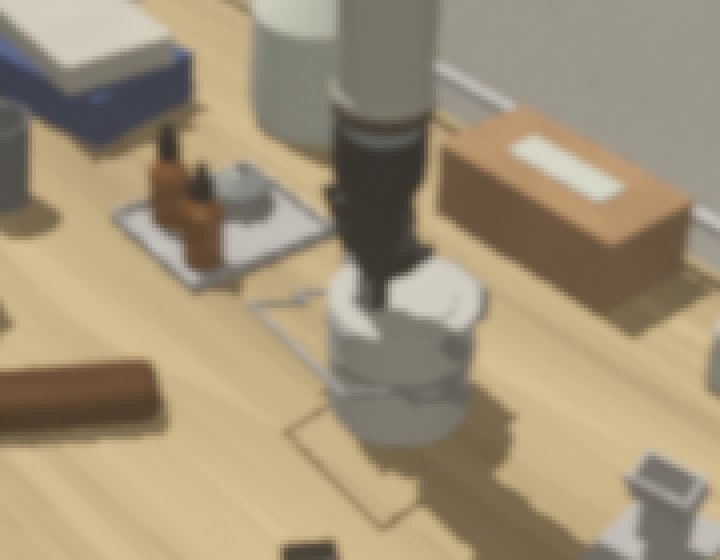

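The side view shows the lid flat on the jar at (405,300), top at about 0.118. I'll press further until there is a real reaction, to be sure it is fully shut.

```bash
python3 -m creep '[[[0,0,1.5,0,0,0],[0,0,3,0,0,0],[0,0,3,0,0,0]]]'; python3 -m creep '[[[0,0,1.5,0,0,0],[0,0,2.5,0,0,0],[0,0,2.5,0,0,0]]]'
```

```text
clock: 18.52
eef_pos: [0.5365, -0.0197, 0.1407]
orientation: [-0.001, 0.053, 0.999, -0.0]
force: [-8.5, -0.4, 22.9]
finger_gap: -0.0
clock: 18.9
eef_pos: [0.5364, -0.0197, 0.1407]
orientation: [-0.001, 0.053, 0.999, -0.0]
force: [-9.1, -0.4, 22.3]
finger_gap: 0.0
```

The lid is firmly shut: the tip stopped at plate height with a 22 N reaction. Now I lift, turn the jaws along the jar's x, and go for the bail bar.

```bash
python3 -m creep '[[[0,0,-20,0,0,0],[0,0,-50,0,0,0],[0,0,-80,0,0,0],[0,0,-100,0,0,0]]]' 0.4
cat > bail.py <<'E'
import subprocess,numpy as np,sys
X=np.array([.9947,-.1028]); J=np.array([.5693,-.0234]); out=[]
def w(xj,tcpz): p=J+X*xj/1000; return [p[0],p[1],tcpz/1000,-95.9,0]
if sys.argv[1]=="a": out+=w(-107,215)+w(-107,111)
for f in np.radians([20,32,44,56,68,80,90,98]): out+=w(-115*np.cos(f),66+115*np.sin(f)+6)
print(subprocess.run(["python3","go.py"]+[f"{v:.4f}" for v in out],capture_output=True,text=True).stdout)
E
python3 bail.py a
```

```text
clock: 19.4
eef_pos: [0.5372, -0.0196, 0.2424]
orientation: [0.0, 0.053, 0.999, -0.0]
force: [0.9, -0.3, -0.6]
finger_gap: 0.0258
q [ 0.126  0.289 -0.167  1.857  0.057  1.     1.4  ] F [ 0.86  -0.265 -0.554] pos [ 0.537 -0.02   0.242] fk err mm [ 5.158  2.055 -4.149]
row [74.658 -0.68  27.304  0.     0.001  1.567]
9 [ 0.463 -0.012  0.215] [-0.205  0.175  0.197  2.065 -0.041  0.906 -0.087] err 6.42381378318264e-07 margin 0.355
row [ 74.728  -0.611 131.304   0.      0.001   1.567]
2 [ 0.463 -0.012  0.111] [-0.181  0.364  0.177  2.119 -0.106  0.668 -0.032] err 6.936644782968061e-09 margin 0.301
row [ 75.832  -0.629 131.003   0.      0.001   1.567]
1 [ 0.462 -0.012  0.111] [-0.181  0.361  0.178  2.122 -0.105  0.668 -0.032] err 4.373894719925088e-11 margin 0.298
row [ 65.26   -0.622 109.41    0.      0.001   1.567]
1 [ 0.472 -0.013  0.133] [-0.185  0.335  0.184  2.09  -0.094  0.725 -0.041] err 7.8401469343174e-10 margin 0.33
row [50.471 -0.566 90.42   0.     0.001  1.567]
1 [ 0.487 -0.015  0.152] [-0.186  0.325  0.189  2.047 -0.087  0.779 -0.045] err 5.598994711995992e-10 margin 0.373
row [32.063 -0.523 75.032  0.     0.001  1.567]
1 [ 0.505 -0.017  0.167] [-0.183  0.329  0.191  1.995 -0.085  0.826 -0.045] err 2.9243516597877055e-10 margin 0.425
row [10.841 -0.479 63.747  0.     0.001  1.567]
1 [ 0.526 -0.019  0.179] [-0.178  0.347  0.191  1.937 -0.087  0.866 -0.042] err 1.466783428634734e-10 margin 0.483
row [-12.278  -0.329  57.062   0.      0.001   1.567]
1 [ 0.549 -0.021  0.185] [-0.171  0.377  0.191  1.875 -0.091  0.899 -0.037] err 1.239101438298961e-10 margin 0.545
row [-32.29   -0.306  55.376   0.      0.001   1.567]
1 [ 0.569 -0.023  0.187] [-0.164  0.409  0.189  1.823 -0.097  0.919 -0.032] err 1.0572717750975628e-10 margin 0.597
row [-48.269  -0.209  56.487   0.      0.001   1.567]
1 [ 0.585 -0.025  0.186] [-0.158  0.439  0.187  1.783 -0.102  0.931 -0.028] err 9.154255171163132e-11 margin 0.637
```

```bash
python3 -m creep '[[[8,0,0,0,0,0.17],[16,0,0,0,0,0.34],[24,0,0,0,0,0.51],[32,0,0,0,0,0.68],[40,0,0,0,0,0.86],[50,0,5,0,0,1.04],[60,0,10,0,0,1.22],[70,0,18,0,0,1.4],[75,0,25,0,0,1.567],[75,0,25,0,0,1.567]]]'
python3 - <<'E'
from h import *
np.set_printoptions(precision=4,suppress=True)
for n in("wrist","scene","side"):
    im,d,c,C=grab(n); W=cloud(d,c,C); A=W.reshape(-1,3); A=A[~np.isnan(A).any(1)]
    y=np.radians(-5.9); D=A-[.5693,-.0234,0]; xj=D[:,0]*np.cos(y)+D[:,1]*np.sin(y); yj=-D[:,0]*np.sin(y)+D[:,1]*np.cos(y)
    m=(abs(yj)<.062)&(xj<-.085)&(xj>-.13)&(A[:,2]>.08)&(A[:,2]<.125); print(n,m.sum(),np.median(np.c_[xj,yj,A[:,2]][m],axis=0))
    m=(np.hypot(xj,yj)<.058)&(A[:,2]>.09)&(A[:,2]<.13); print("  lid z",m.sum(),np.percentile(A[m][:,2],[5,50,95]))
    if n=="wrist": cv2.imwrite("pics/w7.png",im)
E
python3 bail.py a | grep -v margin |head -4
```

```text
clock: 20.65
eef_pos: [0.4621, -0.0116, 0.217]
orientation: [0.0, 0.742, 0.671, -0.0]
force: [-0.1, 0.1, 0.6]
finger_gap: 0.0254
wrist 1679 [-0.1086  0.0073  0.1071]
  lid z 23923 [0.1146 0.1177 0.1192]
scene 113 [-0.1066  0.0012  0.1069]
  lid z 1601 [0.1128 0.1173 0.1215]
side 54 [-0.1086  0.0059  0.1087]
  lid z 570 [0.1144 0.1188 0.1222]
q [-0.063  0.184  0.033  2.056 -0.007  0.9   -0.126] F [-0.204  1.078 -0.477] pos [ 0.463 -0.012  0.218] fk err mm [ 5.179  3.586 -5.075]
row [-0.771 -0.257  2.734  0.002  0.001  0.003]
row [ -0.711  -0.43  106.734   0.002   0.001   0.003]
row [ -0.721  -1.534 106.432   0.002   0.001   0.003]
```

View pics/w7.png

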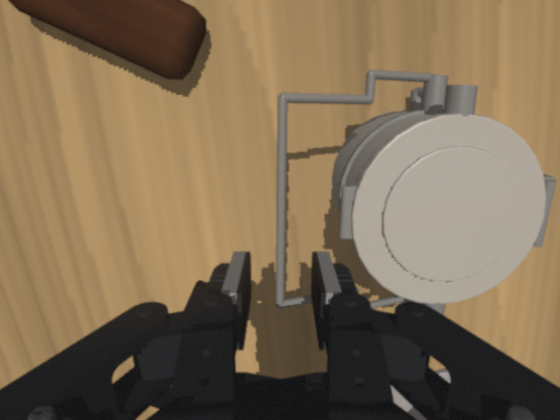

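The wrist view shows the lid flat and shut, with the bail bar at x≈282 px running centrally between the open fingers. I descend and pinch.

```bash
python3 -m creep '[[[0,-0.5,35,0,0,0],[-0.5,-1,70,0,0,0],[-0.5,-1,95,0,0,0],[-0.7,-1,107,0,0,0],[-0.7,-1,107,0,0,0]]]'
python3 -m creep '[[[0,0,0,0,0,0],[0,0,0,0,0,0],[0,0,0,0,0,0],[0,0,0,0,0,0]]]' 1 25
python3 bail.py b | grep -v margin
```

```text
clock: 21.42
eef_pos: [0.4623, -0.0124, 0.1104]
orientation: [0.0, 0.741, 0.671, -0.0]
force: [-0.8, 1.2, 0.5]
finger_gap: 0.0254
clock: 21.92
eef_pos: [0.462, -0.0123, 0.1111]
orientation: [0.0, 0.741, 0.671, -0.0]
force: [-4.1, 0.3, 6.7]
finger_gap: 0.0051
q [-0.057  0.357  0.029  2.136 -0.016  0.648 -0.116] F [-4.142  0.338  6.747] pos [ 0.462 -0.012  0.111] fk err mm [-5.655  2.527 -4.604]
row [ 0.008 -0.17  -0.18   0.     0.001  0.004]
row [ -0.062  10.396 -21.776   0.      0.001   0.004]
row [ -0.114  25.18  -40.769   0.      0.001   0.004]
row [ -0.207  43.585 -56.162   0.      0.001   0.004]
row [ -0.32   64.803 -67.453   0.      0.001   0.004]
row [ -0.343  87.921 -74.143   0.      0.001   0.004]
row [ -0.47  107.932 -75.835   0.      0.001   0.004]
row [ -0.492 123.912 -74.728   0.      0.001   0.004]
```

```bash
python3 -m creep '[[[0,4.5,-11,0,0,0],[0,10.4,-21.8,0,0,0],[0,17,-31.7,0,0,0],[0,25.2,-40.8,0,0,0],[0,34,-49,0,0,0]]]'
python3 bail.py b | grep -v margin
```

```text
clock: 22.55
eef_pos: [0.4951, -0.0161, 0.1606]
orientation: [-0.0, 0.741, 0.671, -0.001]
force: [-4.3, -1.3, -0.1]
finger_gap: 0.0046
q [-0.052  0.324  0.035  2.028 -0.014  0.792 -0.108] F [-4.338 -1.31  -0.129] pos [ 0.495 -0.016  0.161] fk err mm [-1.93   1.287 -4.841]
row [  0.501 -33.382  49.341  -0.002   0.001   0.004]
row [  0.421 -22.872  27.718  -0.002   0.001   0.004]
row [ 0.361 -8.137  8.686 -0.002  0.001  0.004]
row [ 0.264 10.227 -6.754 -0.002  0.001  0.004]
row [  0.149  31.416 -18.101  -0.002   0.001   0.004]
row [  0.129  54.516 -24.851  -0.002   0.001   0.004]
row [  0.006  74.522 -26.595  -0.002   0.001   0.004]
row [ -0.012  90.505 -25.53   -0.002   0.001   0.004]
```

```bash
python3 -m creep '[[[0,10,-6.8,0,0,0],[0,20.5,-13,0,0,0],[0,31.4,-18,0,0,0],[0,43,-22,0,0,0],[0,54.5,-24.9,0,0,0],[0,64.5,-26,0,0,0],[0,74.5,-26.6,0,0,0],[0,84,-26.2,0,0,0],[0,90.5,-25.5,0,0,0],[0,90.5,-25.5,0,0,0]]]'
```

```text
clock: 23.8
eef_pos: [0.5866, -0.0262, 0.1858]
orientation: [0.001, 0.742, 0.671, -0.001]
force: [0.6, -5.3, 2.9]
finger_gap: 0.0052
```

```bash
python3 -m creep '[[[0,0,0,0,0,0],[0,0,0,0,0,0],[0,0,0,0,0,0]]]' 0.35
python3 -m creep '[[[0,0,-25,0,0,0],[0,0,-60,0,0,0],[0,0,-110,0,0,0],[0,0,-140,0,0,0]]]'
python3 -m creep '[[[0,-60,0,0,0,0],[0,-120,0,0,0,0],[0,-150,0,0,0,0],[0,-150,0,0,0,0]]]'
python3 - <<'E'
from h import *
np.set_printoptions(precision=4,suppress=True)
ims=[]
for n in("scene","side"):
    im,d,c,C=grab(n); W=cloud(d,c,C); A=W.reshape(-1,3); A=A[~np.isnan(A).any(1)]
    y=np.radians(-5.9); D=A-[.5693,-.0234,0]; xj=D[:,0]*np.cos(y)+D[:,1]*np.sin(y); yj=-D[:,0]*np.sin(y)+D[:,1]*np.cos(y)
    m=(abs(yj)<.062)&(abs(xj)<.06)&(A[:,2]>.15)&(A[:,2]<.2); print(n,m.sum(),np.median(np.c_[xj,yj,A[:,2]][m],axis=0) if m.any() else "")
    m=(np.hypot(xj,yj)<.058)&(A[:,2]>.09)&(A[:,2]<.13); print("  lid z",m.sum(),np.percentile(A[m][:,2],[5,50,95]))
    ims.append(im)
cv2.imwrite("pics/f8.png",np.hstack([cv2.resize(ims[0],(400,300)),cv2.resize(ims[1][110:290,190:430],(400,300))]))
E
```

```text
clock: 24.18
eef_pos: [0.5866, -0.0253, 0.1855]
orientation: [0.0, 0.741, 0.671, -0.001]
force: [-0.8, -0.3, -0.1]
finger_gap: 0.0279
clock: 24.68
eef_pos: [0.5874, -0.0246, 0.3282]
orientation: [0.001, 0.741, 0.671, 0.0]
force: [0.7, -0.8, 0.5]
finger_gap: 0.0278
clock: 25.18
eef_pos: [0.4364, -0.0093, 0.3283]
orientation: [0.001, 0.741, 0.672, 0.001]
force: [0.3, -0.3, 0.7]
finger_gap: 0.0276
scene 135 [0.0219 0.0002 0.1815]
  lid z 1470 [0.1128 0.1173 0.1217]
side 51 [ 0.0194 -0.0083  0.1819]
  lid z 565 [0.115  0.1188 0.1224]
```

View pics/f8.png

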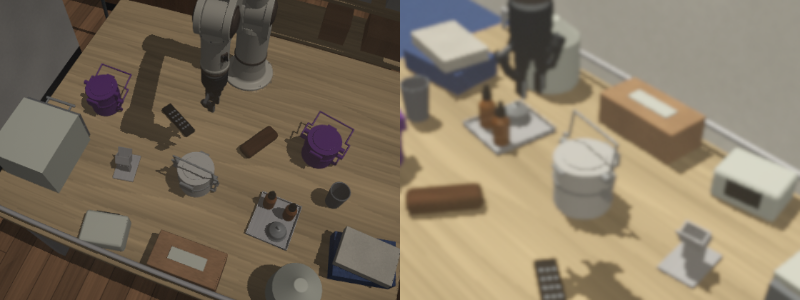

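The bar stands at x≈+20 mm, z≈0.181, which is the clamped stop (10° past upright). The lid is flat, the holder is empty, the other things look undisturbed, and the robot is clear. Handing in.

```bash
python3 -c "
from cell import order; print(order.job_done())"
```

```text
the job is handed in; nothing more can be done
None
```

The job is handed in at about 25 s on the robot's clock, well under the 72 s limit. The organizer is in the white canister, the lid is shut, and the bail is clamped.

- **Organizer:** I drew it out along the slant and lowered it until it touched the canister floor at about 6 N, then released it. The wrist camera showed it standing upright inside, its top at about 94 mm, below the 106 mm rim.
- **Lid:** I pushed it shut and pressed it down until it held against about 22 N. Its surface measures 117–119 mm, as expected when shut.
- **Bail:** I pinched the bar, swung it over and let go. It stayed put at about 20 mm behind the canister's axis and 181 mm high; the clamped stop is at 20 mm and 179 mm.
- **Other things:** The final picture showed the other things where they stood and the robot touching nothing.

**What did not go smoothly:**
- My first tilted approach pushed joint 3 to its limit, reading 1.564 against the rounded 1.56. It also gave a brief wrist reading of about 95 N with no contact visible, below the 120 N limit. I rerouted to a straight-down grasp.
- My fitted arm model was off by up to about 24 mm, so I used it only to check joint margins. I placed moves from the measured poses.

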